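# Scoop spacer sleeves from under a low hood

## Robot

A 6-joint arm with a two-finger parallel gripper is mounted at the origin on the work surface. World frame = base frame: x ahead of the robot, y to its left, z up, the work surface at z = 0. Lengths are in m, angles in rad, forces in N, time in s.
With the tool pointing down it reaches from about 0.425 to 0.95 m from the base axis. Payload 14.7 kg.
Tool frame: the origin (TCP) lies midway between the tips of the shut fingers; the grasp point (between the pads) lies 19 mm behind it; y points along the fingers, z is the direction in which the jaws open and shut, and the axes are right-handed (so a half turn about y gives the same grasp; the last joint's range is limited). The gripper opens to 85 mm and grips with 20 to 120 N. Pads are 22 mm wide; open, the fingers measure 114 mm over their backs; the gripper's body (76 mm by 85 mm) begins 54 mm behind the grasp point. The pads swing forward as they close: fully open they stand 13 mm farther back than shut.
Start: joints at [1.217, 0.48, 1.596, -0, 1.065, -0.047], TCP at [0.196, 0.62, 0.231] pointing down, gripper open.
Joint ranges: [-2.75, 2.75], [-0.82, 2.05], [0.23, 2.67], [-1.56, 4.7], [0.09, 2.69], [-2.92, 2.92]. Speed limits (rad/s): [1.89, 1.89, 2.39, 3.01, 3.01, 3.01].

## Interface

Orientations are given as [roll, pitch, yaw] about the fixed x, y, z axes, in that order (R = Rz(yaw) Ry(pitch) Rx(roll)).
In Python, from plant import manip gives the robot as it stands.
- The arm moves only by the tool drive_tool, never from a script. Its argument "motion" is a list of rows, each a list of 3 entries, a list of its own where there are three numbers: the shift along the tool's x, y, z in cm, then the turn, a rotation vector about the tool's x, y, z in rad, then the gripper's target within -1 to 1 (fully open at 1, half-way at 0, shut at -1). In form: [[[dx, dy, dz], [rx, ry, rz], gripper], ...]. A call has 1 to 10 rows; each row is the pose to reach, as a shift and turn from the pose commanded when the call began, along the tool's axes at that moment; what a row does not reach only later rows make up. A row lasts 1/8 s, in which the tool goes at most 62.5 mm and 10.7 degrees, less where a joint would pass 70% of its speed; a pose out of reach is approached as far as the arm can. A call with a gripper value outside its range is refused whole. The fingers move at their own pace and stop on an object; the grip force is fixed at half the most. Time passes only in rows, so rows that repeat a pose let the fingers close. It gives the time, the measured TCP pose, the force and the opening at its end, in the units of the state.
- manip.state(): the state, without advancing time (a new reading comes with each control period).
- manip.capture(name): name is "scene" or "side" or "wrist"; returns a dict with "pixels" (420x560x3 uint8, red, green, blue), "mtx" (3x3 intrinsics, pixels), "pose" (4x4, takes a point from camera to world coordinates). Camera axes: x right, y up, looking along -z (the intrinsics and any distortion apply to the point x, -y, -z); pixel columns grow to the right and rows downward; lengths in m; the calibration is good to about 2 mm. A picture is of the moment at which its call begins. There is no depth.
- manip.close_job(): hands the job in, once; it reports no verdict.
The state is a dict: "clock": time; "qpos": joint angles; "qvel": joint speeds; "joint_torque": joint torques, N m; "tcp_pos": TCP position; "eef_rot": TCP orientation; "wrist_force": force on the tool from outside, world axes, zero at the start; "wrist_torque": the same for the moment, N m; "opening": opening from 0.0 (shut) to 1.0 (fully open).
Only numpy, scipy, OpenCV 4.12 (cv2) and the standard library are available. Lean on these libraries where they do the work, as an engineer would, in place of code of your own. Each camera call takes 0.05 s, during which the arm holds its last target.

## Task

Three spacer sleeves have rolled under the low clear-topped hood: slide its thumb latch sideways so that the sprung cover flips open, reach in with the long-handled scoop without striking the hood, and push gently up to the sprung back stop (feel for it, do not ram it) so that all three sleeves ride into the pan. Draw the loaded scoop straight out until the whole pan is well clear of the mouth (some 7 cm or more) and leave it flat on the bench with the three sleeves in it, the cover still open and the tin, tools and tape where they were.

Things in the scene. Friction and masses are not known exactly. Their poses are not given: they have to be found in the camera images.
- housing: The beige steel hood fixed on the bench, without floor (the bench runs on inside). Origin: on the bench at the centre of its mouth; its x axis points level INTO the hood, y across the mouth, z up. Inside it is 156 mm wide (y -78 to +78), 72 mm high and 256 mm deep. The latch's post stands beside the mouth at y -82 to -164, 72 mm high
- stop_near (a point): Nearest possible place of the back stop's face: 130 mm behind the mouth, on the bench. The face, a sprung pad across the inside, stands 0 to 55 mm farther in (housing x), set anew each time, not reported: feel for it. Pad 12 to 46 mm above the bench: the lip passes beneath, the pan's side walls meet it. Springs 6 N per mm, 10 mm travel; over 30 N is ramming
- hood: The roof of the hood: a clear sheet with a beige rim, 260 x 164 mm, underside 72 mm, top 78 mm above the bench. Same origin and axes as the housing. It must not be struck (4 N with the scoop, 8 N with hand or arm)
- cover (a joint): The beige plate 156 x 64 mm that closes the mouth, hinged along the mouth's upper edge (74 mm up). 0 = shut (hanging), grows as it swings outwards and up, 2.8 rad = fully open, standing up above the roof edge. A weak spring opens it by itself in about 2 s once the latch lets go; the hand may stop it, and it goes on when the hand leaves
- latch (a joint): Thumb latch: a steel plate just in front of the cover's edge, at the housing's -y side of the mouth. It slides along the housing's -y direction (away from the cover): 0 = holding; free of the cover from about 0.011 m; end stop at 0.022 m. It starts at 0 to 3 mm, stays where it is left, and needs about 3 to 6 N
- latch_tab (a point): Centre of the latch's dark thumb tab, which moves with it: a block 40 mm (housing x) by 12 mm (housing y) by 32 mm high, its centre 100 mm above the bench. The face to push is the one towards the cover, 6 mm from this point; there the tab stands free, with the latch's plate 14 mm below its centre
- scoop: Long-handled aluminium scoop lying flat on the bench, 0.3 kg. Origin: under the centre of its pan, x towards the lip. Pan 140 mm long (x -70 to +70), 126 mm wide, side and rear walls 25 to 30 mm high, floor 1.5 mm thick. At the front a short ramp rises from the lip (x +70) to a ridge 3.5 mm high at x +56, behind which parts stay; the side walls end at x +61. A foot at x -280 keeps the handle level
- scoop_grip (a point): The middle of the scoop's straight black handle, 200 mm behind the pan's centre and 50 mm above its underside. The handle is 18 mm wide and 22 mm high, 180 mm long (scoop x -290 to -110)
- scoop_lip (a point): Centre of the scoop's front edge, at its underside (scoop x +70)
- sleeve0_center (a point): Centre of a steel spacer sleeve, a round tube 30 mm across and 70 mm long lying across the hood (nearly along housing y) on the bench inside, 20 to 110 mm behind the mouth, within 12 mm of the middle. It rolls; 80 to 170 g. Climbing the scoop's lip against the stop, the sleeves push back with some 5 to 12 N
- sleeve1_center (a point): Centre of a steel spacer sleeve, a round tube 30 mm across and 70 mm long lying across the hood (nearly along housing y) on the bench inside, 20 to 110 mm behind the mouth, within 12 mm of the middle. It rolls; 80 to 170 g. Climbing the scoop's lip against the stop, the sleeves push back with some 5 to 12 N
- sleeve2_center (a point): Centre of a steel spacer sleeve, a round tube 30 mm across and 70 mm long lying across the hood (nearly along housing y) on the bench inside, 20 to 110 mm behind the mouth, within 12 mm of the middle. It rolls; 80 to 170 g. Climbing the scoop's lip against the stop, the sleeves push back with some 5 to 12 N
- tin0: Bystander, not to be moved: a round open tin of screws, 90 mm across, 45 mm high. Origin: centre of the underside
- wrench: Bystander, not to be moved: a 170 mm combination wrench lying flat. Origin: on its underside, about mid-length; it lies along x
- driver: Bystander, not to be moved: a screwdriver lying flat. Origin: on its underside, about mid-length; it lies along x
- tape: Bystander, not to be moved: a roll of tape lying flat, 100 mm across, 50 mm high. Origin: centre of the underside

How it is judged:
By the outcome, as a careful person would: the job done as asked, in the order asked, and still so for the second after the job is handed in, with the robot touching nothing.
It also fails if it takes over 72 s, if anything falls off the work surface, if the arm or the gripper's body presses on something with over 40 N, if the wrist force passes 120 N, or if a joint passes its speed limit or range.

## Working session

There is one attempt and no reset: what is moved stays moved. The work goes in short steps, Python scripts to look and compute and a tool call to move; the robot and the scene stay as the last step left them, time stands still between calls to the robot, and variables do not carry over. Pictures are saved under pics/ and viewed, and the job is handed in when it is done.

Besides the shell and the picture viewer there is one more tool, called after "Call:" by a JSON object that holds its "fn" and its "kwargs", one argument or row to a line. drive_tool: Moves the arm, as the interface text tells. Its arguments: {"type":"object","properties":{"motion":{"type":"array"}},"required":["motion"]}

```bash
ls; mkdir -p pics; cat > h.py <<'E'
import numpy as np, cv2
from plant import manip
def cap(n,f):
    c=manip.capture(n); cv2.imwrite(f'pics/{f}.png',cv2.cvtColor(c['pixels'],cv2.COLOR_RGB2BGR)); np.savez(f'pics/{f}.npz',**{k:c[k] for k in('pixels','mtx','pose')}); return c
def load(f): return np.load(f'pics/{f}.npz')
def ray(c,u,v):
    K=c['mtx'];P=c['pose'];d=np.linalg.solve(K,[u,v,1.]);d=P[:3,:3]@[d[0],-d[1],-d[2]];return P[:3,3],d
def onz(c,u,v,z):
    o,d=ray(c,u,v);return o+d*(z-o[2])/d[2]
def tri(c1,p1,c2,p2):
    o1,d1=ray(c1,*p1);o2,d2=ray(c2,*p2);A=np.stack([d1,-d2],1);s=np.linalg.lstsq(A,o2-o1,rcond=None)[0]
    a=o1+d1*s[0];b=o2+d2*s[1];return (a+b)/2,np.linalg.norm(a-b)
def proj(c,p):
    P=c['pose'];q=P[:3,:3].T@(np.array(p)-P[:3,3]);q=c['mtx']@[q[0],-q[1],-q[2]];return q[:2]/q[2]
E
python3 - <<'E'
from h import *
np.set_printoptions(precision=4,suppress=True)
for n in('scene','side','wrist'):
    c=cap(n,n+'0');print(n,c['mtx'],c['pose'],[k for k in c])
print(manip.state())
E
```

```text
pics
scene [[382.0364   0.     283.7799]
 [  0.     382.0364 209.2515]
 [  0.       0.       1.    ]] [[-0.3593 -0.7789  0.514   1.1262]
 [ 0.9332 -0.3029  0.1932  0.0808]
 [ 0.0052  0.5491  0.8357  0.9049]
 [ 0.      0.      0.      1.    ]] ['pixels', 'mtx', 'pose']
side [[425.2117   0.     272.527 ]
 [  0.     425.2117 209.4858]
 [  0.       0.       1.    ]] [[ 0.7021  0.4473 -0.554   0.0139]
 [-0.7121  0.4486 -0.5402 -0.6805]
 [ 0.0069  0.7737  0.6335  0.7601]
 [ 0.      0.      0.      1.    ]] ['pixels', 'mtx', 'pose']
wrist [[314.8924   0.     282.5653]
 [  0.     314.8924 207.8199]
 [  0.       0.       1.    ]] [[ 0.3016 -0.9161 -0.2641  0.1301]
 [ 0.9534  0.2896  0.0843  0.641 ]
 [-0.0008 -0.2772  0.9608  0.3736]
 [ 0.      0.      0.      1.    ]] ['pixels', 'mtx', 'pose']
{'clock': 0.15, 'qpos': array([ 1.2174,  0.4807,  1.5967,  0.    ,  1.0651, -0.0466]), 'qvel': array([ 0.0001, -0.003 , -0.0015,  0.0017,  0.0004,  0.0006]), 'joint_torque': array([  0.0002, -95.1145, -43.0459,   0.0001,   0.0082,   0.0001]), 'tcp_pos': array([0.1962, 0.6194, 0.2308]), 'eef_rot': array([-1.5717,  0.0001, -0.3068]), 'wrist_force': array([ 0.0947,  0.3426, -0.1368]), 'wrist_torque': array([-0.015 ,  0.0416,  0.0052]), 'opening': 0.9971501270114473}
```

View pics/scene0.png

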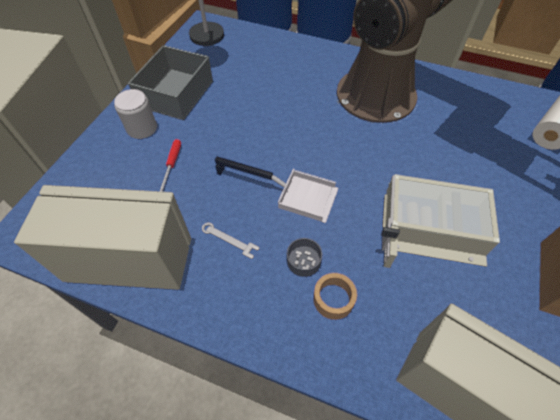

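View pics/side0.png

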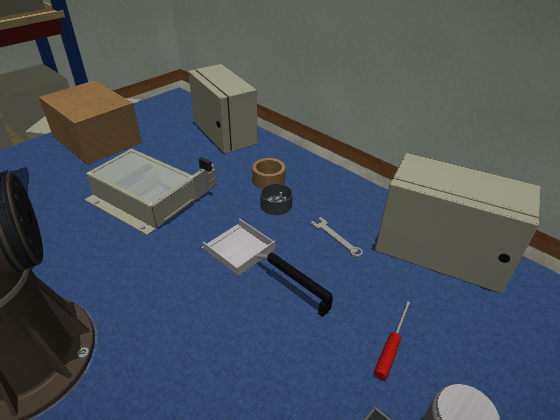

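View pics/wrist0.png

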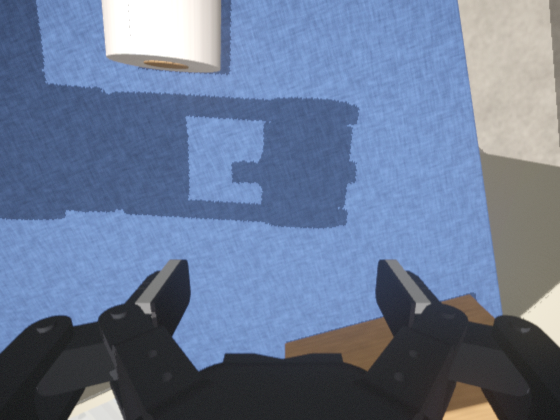

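The scene view shows the hood at about (440,215), latch tab at (391,232) and scoop pan at (308,195) with its handle out to (220,165). The tin is at (304,257), the tape at (335,295) and the wrench at (230,240). I'll zoom in next.

```bash
python3 - <<'E'
import cv2
a=cv2.imread('pics/scene0.png')
cv2.imwrite('pics/sz1.png',cv2.resize(a[160:280,360:510],None,fx=5,fy=5,interpolation=cv2.INTER_CUBIC))
cv2.imwrite('pics/sz2.png',cv2.resize(a[140:230,205:345],None,fx=5,fy=5,interpolation=cv2.INTER_CUBIC))
a=cv2.imread('pics/side0.png')
cv2.imwrite('pics/dz1.png',cv2.resize(a[135:240,75:225],None,fx=5,fy=5,interpolation=cv2.INTER_CUBIC))
cv2.imwrite('pics/dz2.png',cv2.resize(a[210:325,195:345],None,fx=5,fy=5,interpolation=cv2.INTER_CUBIC))
E
```

```text
(no output)
```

View pics/sz1.png

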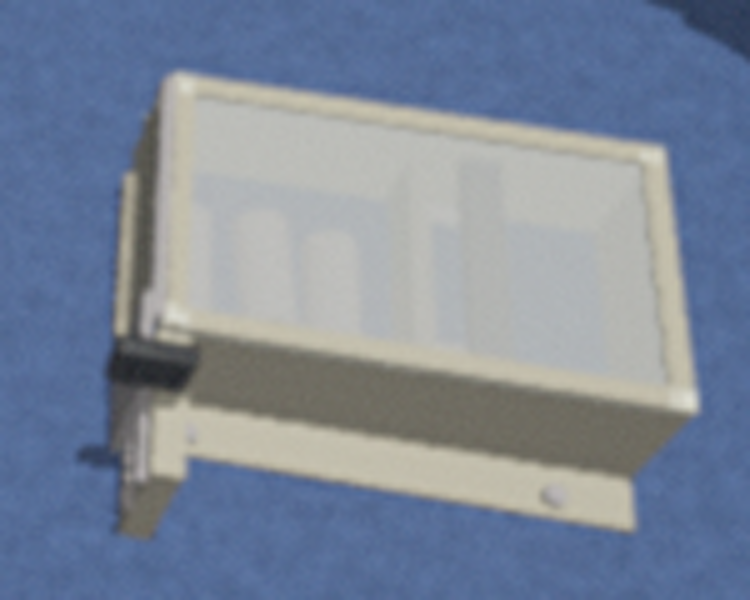

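View pics/sz2.png

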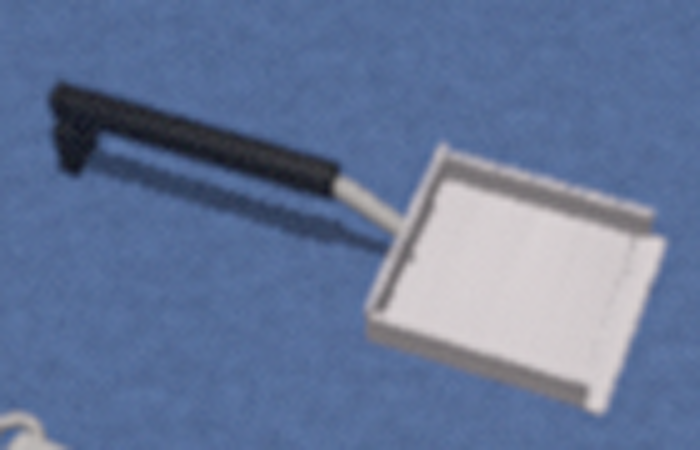

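View pics/dz1.png

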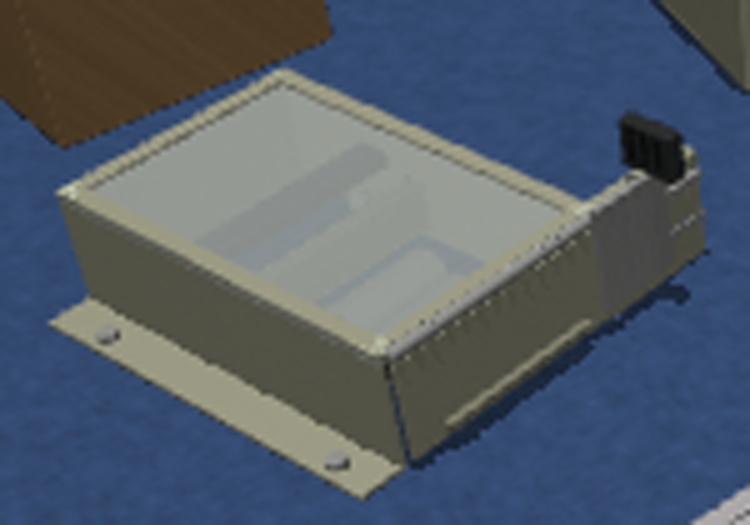

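View pics/dz2.png

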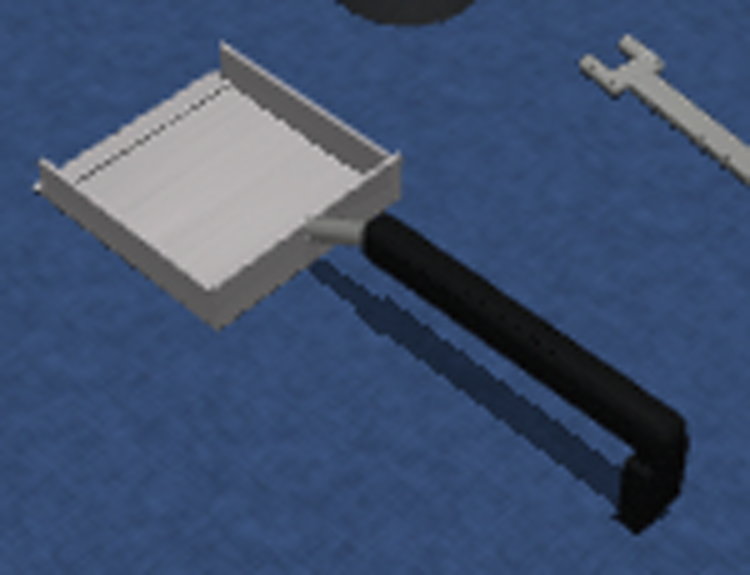

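```bash
python3 - <<'E'
from h import *
np.set_printoptions(precision=4,suppress=True)
S=load('scene0');D=load('side0')
s1=lambda x,y:(360+x/5-.4,160+y/5-.4); s2=lambda x,y:(205+x/5-.4,140+y/5-.4)
d1=lambda x,y:(75+x/5-.4,135+y/5-.4); d2=lambda x,y:(195+x/5-.4,210+y/5-.4)
T={}
for n,a,b in [('mouth+y',s1(175,75),d1(380,350)),('mouth-y',s1(160,328),d1(592,212)),('back+y',s1(667,148),d1(62,190)),('back-y',s1(698,412),d1(285,70)),
 ('tab top front -x',s1(113,345),d1(622,117)),
 ('lipR',s2(665,237),d2(38,188)),('lipL',s2(600,412),d2(218,72)),('rearR',s2(443,147),d2(213,293)),('rearL',s2(368,315),d2(400,155)),
 ('hfront',s2(338,170),d2(380,217)),('hback',s2(62,90),d2(670,415)),('tin',(304,246),(276,190)),]:
    p,e=tri(S,a,D,b);print(n,p,round(e,4));T[n]=p
print('lip z0', onz(S,*s2(665,237),0.001),onz(S,*s2(600,412),0.001),onz(D,*d2(38,188),.001),onz(D,*d2(218,72),.001))
for n in['mouth+y','mouth-y','back+y','back-y']: pass
# tab top corners scene
for p in [(113,345),(190,348),(198,360),(183,388),(110,372)]: print('tab s',onz(S,*s1(*p),.116))
for p in [(622,117),(640,112),(685,140),(660,182)]: print('tab d',onz(D,*d1(*p),.116))
import itertools
# sleeves in scene seen through roof, plane z .03
for p in [(265,210),(265,325),(330,230),(330,335),(200,205),(200,315)]: print('sl',onz(S,*s1(*p),.028))
E
```

```text
mouth+y [0.4022 0.1332 0.0802] 0.0006
mouth-y [0.5595 0.1622 0.0731] 0.0027
back+y [0.3566 0.389  0.0785] 0.0053
back-y [0.5159 0.4173 0.0762] 0.0037
tab top front -x [0.5947 0.1501 0.1181] 0.0331
lipR [ 0.4424 -0.0106  0.0015] 0.0059
lipL [ 0.5687 -0.0086 -0.0005] 0.0025
rearR [ 0.4434 -0.1478  0.0265] 0.0011
rearL [ 0.5714 -0.1448  0.0269] 0.0007
hfront [ 0.5085 -0.1899  0.0607] 0.0052
hback [ 0.5114 -0.3598  0.0616] 0.0029
tin [ 0.692  -0.0296  0.0606] 0.0037
lip z0 [ 0.4396 -0.0085  0.001 ] [ 0.5687 -0.0075  0.001 ] [ 0.4438 -0.0133  0.001 ] [ 0.5681 -0.0112  0.001 ]
tab s [0.6073 0.1381 0.116 ]
tab s [0.5956 0.1729 0.116 ]
tab s [0.6008 0.1778 0.116 ]
tab s [0.6185 0.1743 0.116 ]
tab s [0.6224 0.1401 0.116 ]
tab d [0.5935 0.1739 0.116 ]
tab d [0.6039 0.1709 0.116 ]
tab d [0.6037 0.1308 0.116 ]
tab d [0.5681 0.1081 0.116 ]
sl [0.4328 0.2038 0.028 ]
sl [0.5076 0.2177 0.028 ]
sl [0.4332 0.2399 0.028 ]
sl [0.5013 0.2514 0.028 ]
sl [0.4426 0.1693 0.028 ]
sl [0.514  0.1839 0.028 ]
```

Hood yaw comes out at about 100.1° with origin near (0.481, 0.147). The scoop's yaw is about 91° with its lip near (0.506, -0.010). I'll move above the latch so tool z points along housing -y, then look with the wrist camera.

Call:
{"fn": "drive_tool", "kwargs": {
  "motion": [
    [[0,-5,0],[0,0,0],-1],
    [[0,-10,0],[0,0,0],-1],
    [[10,-12,-6],[0,0.2,0],-1],
    [[20,-12,-12],[0,0.45,0],-1],
    [[30,-12,-18],[0,0.65,0],-1],
    [[40,-12,-25],[0,0.85,0],-1],
    [[50,-12,-31],[0,1.05,0],-1],
    [[52,-9,-31.7],[0,1.087,0],-1],
    [[52,-4,-31.7],[0,1.087,0],-1],
    [[52,-4,-31.7],[0,1.087,0],-1]
  ]
}}

```text
clock: 1.4
tcp_pos: [0.521, 0.2457, 0.3061]
eef_rot: [-1.57, 0.0, -1.394]
wrist_force: [0.7, 0.2, -0.8]
opening: 0.002
```

```bash
python3 - <<'E'
from h import *
np.set_printoptions(precision=4,suppress=True)
c=cap('wrist','w1');s=manip.state();print(s)
E
```

```text
{'clock': 1.45, 'qpos': array([ 0.3793,  0.3121,  1.6771, -0.003 ,  1.154 ,  0.2056]), 'qvel': array([ 0.0836, -0.0142,  0.0151,  0.0095,  0.0478,  0.1401]), 'joint_torque': array([ 26.129 , -99.5819, -46.4359,   4.9042,   2.3191,   2.0784]), 'tcp_pos': array([0.5243, 0.2405, 0.3035]), 'eef_rot': array([-1.5718, -0.0031, -1.3959]), 'wrist_force': array([ 4.1345, -7.1088, -3.0472]), 'wrist_torque': array([-0.2128, -0.0706, -0.0154]), 'opening': -0.0016106482862656988}
```

View pics/w1.png

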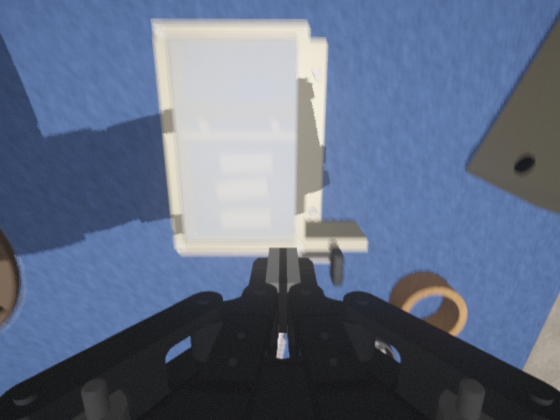

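The wrist view shows the hood from above, the three sleeves at about (245,163), (242,188) and (245,220), and the tab at (337,265). I'll move nearer the tab for a second view.

Call:
{"fn": "drive_tool", "kwargs": {
  "motion": [
    [[4,1,4],[0,0,0],-1],
    [[8,2,7],[0,0,0],-1],
    [[8,2,7],[0,0,0],-1],
    [[8,2,7],[0,0,0],-1]
  ]
}}

```text
clock: 1.95
tcp_pos: [0.6026, 0.181, 0.2861]
eef_rot: [-1.572, 0.0, -1.394]
wrist_force: [-1.1, 0.0, -0.2]
opening: -0.001
```

```bash
python3 - <<'E'
from h import *
np.set_printoptions(precision=4,suppress=True)
c=cap('wrist','w2');s=manip.state();print(s['tcp_pos'],s['eef_rot'],s['qvel'],s['wrist_force'])
a=cv2.imread('pics/w2.png');cv2.imwrite('pics/w2z.png',a)
E
```

```text
[0.6024 0.1815 0.2865] [-1.5713  0.0002 -1.3936] [ 0.0124 -0.0088  0.001  -0.     -0.0017 -0.0004] [ 0.5733  0.7675 -0.0734]
```

View pics/w2.png

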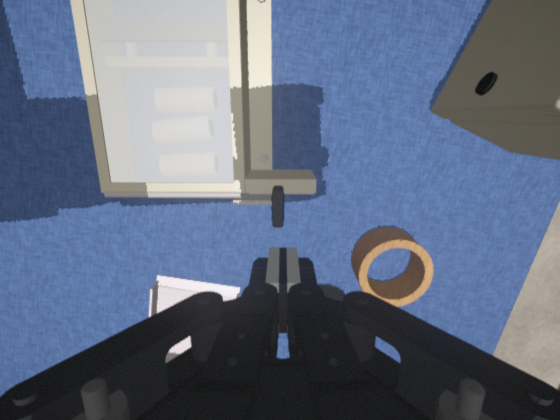

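```bash
python3 - <<'E'
from h import *
a=cv2.imread('pics/w2.png');b=cv2.imread('pics/w1.png');d=cv2.imread('pics/side0.png');s=cv2.imread('pics/scene0.png')
cv2.imwrite('pics/z3.png',np.hstack([cv2.resize(a[165:240,225:325],(400,300),interpolation=cv2.INTER_CUBIC),cv2.resize(b[220:295,290:390],(400,300),interpolation=cv2.INTER_CUBIC)]))
cv2.imwrite('pics/z4.png',np.hstack([cv2.resize(d[145:195,185:235],(400,400),interpolation=cv2.INTER_CUBIC),cv2.resize(s[220:270,370:420],(400,400),interpolation=cv2.INTER_CUBIC)]))
E
```

```text
(no output)
```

View pics/z3.png

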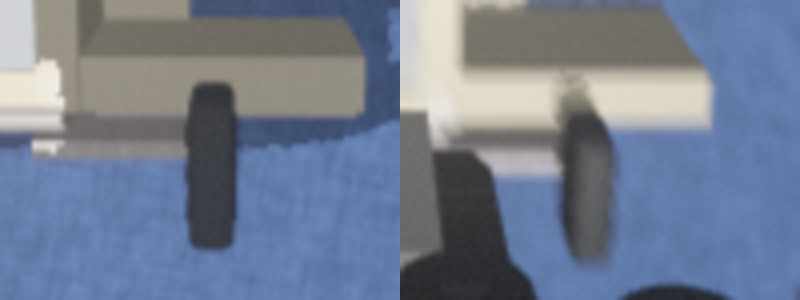

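View pics/z4.png

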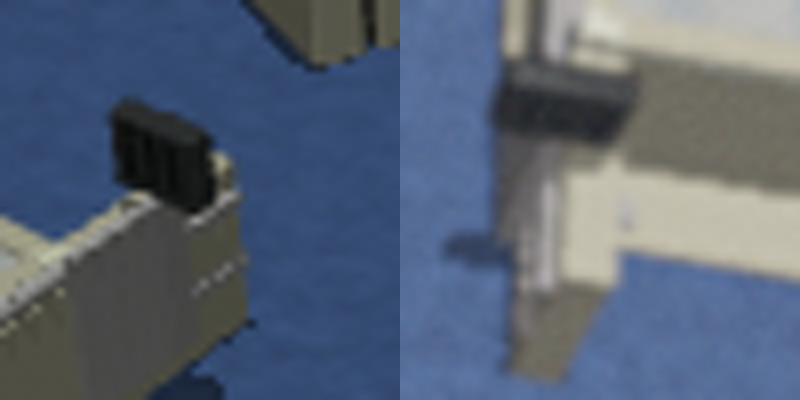

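```bash
python3 - <<'E'
from h import *
np.set_printoptions(precision=4,suppress=True)
W=load('w2');D=load('side0');S=load('scene0')
H=np.array([.4814,.1474]);yaw=np.deg2rad(100.1);R=np.array([[np.cos(yaw),np.sin(yaw)],[-np.sin(yaw),np.cos(yaw)]])
hs=lambda p:np.r_[R@(p[:2]-H),p[2]]*1000
w=lambda x,y:(225+x/4-.4,165+y/4-.4)
d=lambda x,y:(185+x/8-.4,145+y/8-.4);s=lambda x,y:(370+(x-400)/8-.4,220+y/8-.4)
for p in[(190,87),(234,87),(190,246),(235,246)]:
    q=onz(W,*w(*p),.116);print(q,hs(q))
q,e=tri(W,w(190,87),D,d(113,108));print('far +y',q,hs(q),e)
q,e=tri(W,w(190,246),D,d(186,150));print('near +y',q,hs(q),e)
q,e=tri(W,w(235,246),D,d(212,135));print('near -y',q,hs(q),e)
q,e=tri(W,w(190,246),S,s(505,68));print('near +y S',q,hs(q),e)
q,e=tri(W,w(190,87),S,s(635,78));print('far +y S',q,hs(q),e)
# mouth roof edge corners in w2
for p in [(104,190),(243,190)]:
    q=onz(W,*p,.078);print('roof',q,hs(q))
W1=load('w1')
for p in [(180,250),(303,250),(155,22),(307,22)]:
    q=onz(W1,*p,.078);print('roof1',q,hs(q))
# sleeves
for p in[(187,98),(183,130),(189,164)]:
    q=onz(W,*p,.03);print('sl',q,hs(q))
# gripper: closed finger footprint at TCP plane
print(manip.state()['tcp_pos'],proj(W,manip.state()['tcp_pos']))
E
```

```text
[0.5926 0.1822 0.116 ] [  14.7226 -115.5693  116.    ]
[0.6036 0.1841 0.116 ] [  14.7298 -126.7297  116.    ]
[0.5997 0.1401 0.116 ] [ -27.9603 -115.1979  116.    ]
[0.6114 0.1422 0.116 ] [ -27.9515 -127.034   116.    ]
far +y [0.5944 0.1802 0.1119] [  12.4683 -116.9839  111.9001] 0.004119819709741208
near +y [0.5987 0.1395 0.1123] [ -28.3709 -114.0574  112.2902] 0.002644302535150294
near -y [0.6109 0.1412 0.1119] [ -28.8289 -126.4062  111.9167] 0.0016530786806962685
near +y S [0.6004 0.1386 0.1093] [ -29.5005 -115.6098  109.3249] 0.001993137431244593
far +y S [0.5917 0.1787 0.1095] [  11.4796 -114.0307  109.466 ] 0.004428607247646877
roof [0.4045 0.1359 0.078 ] [ 2.1515 77.7406 78.    ]
roof [0.5607 0.1638 0.078 ] [  2.2554 -81.0007  78.    ]
roof1 [0.4099 0.132  0.078 ] [-2.6456 73.1304 78.    ]
roof1 [0.5642 0.1596 0.078 ] [ -2.5388 -83.6923  78.    ]
roof1 [0.3614 0.386  0.078 ] [255.905  76.269  78.   ]
roof1 [0.5182 0.4141 0.078 ] [256.0908 -82.9838  78.    ]
sl [0.4745 0.252  0.03  ] [104.1905 -11.5412  30.    ]
sl [0.4731 0.2139 0.03  ] [66.9252 -3.5031 30.    ]
sl [0.4844 0.1734 0.03  ] [25.0393 -7.4681 30.    ]
[0.6024 0.1815 0.2865] [280.1372 263.6563]
```

The tab's push face is at housing y ≈ -115 mm, x -28 to +13, and its top is about 112–116 mm up. I'll descend beside it, 20 mm towards the cover.

Call:
{"fn": "drive_tool", "kwargs": {
  "motion": [
    [[1.7,0,-3],[0,0,0],-1],
    [[1.7,0,-3],[0,0,0],-1],
    [[1.7,6,-3],[0,0,0],-1],
    [[1.7,12,-3],[0,0,0],-1],
    [[1.7,16,-3],[0,0,0],-1],
    [[1.7,18.6,-3],[0,0,0],-1],
    [[1.7,18.6,-3],[0,0,0],-1],
    [[1.7,18.6,-3],[0,0,0],-1]
  ]
}}

```text
clock: 3.0
tcp_pos: [0.5772, 0.1597, 0.1017]
eef_rot: [-1.569, 0.0, -1.393]
wrist_force: [-0.4, 0.2, 0.5]
opening: 0.002
```

```bash
cat >> h.py <<'E'
H=np.array([.4814,.1474]);yaw=np.deg2rad(100.1);RH=np.array([[np.cos(yaw),np.sin(yaw)],[-np.sin(yaw),np.cos(yaw)]])
hs=lambda p:np.r_[RH@(np.array(p)[:2]-H),p[2]]*1000
E
python3 - <<'E'
from h import *
s=manip.state();print(s['clock'],hs(s['tcp_pos']),s['wrist_force']);cap('wrist','w3');cap('scene','s3')
a=cv2.imread('pics/w3.png');b=cv2.imread('pics/s3.png')[170:290,330:490]
cv2.imwrite('pics/z5.png',np.hstack([a[150:390,160:400],cv2.resize(b,(320,240))]))
E
```

```text
3.0 [ -4.63825591 -96.45110107 101.71418604] [-0.38788306  0.16611586  0.49222261]
```

View pics/z5.png

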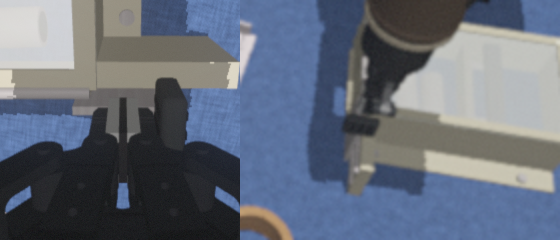

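The closed fingers stand beside the tab with a small gap between them. I'll push in small steps along tool z.

Call:
{"fn": "drive_tool", "kwargs": {
  "motion": [
    [[0,0,0.5],[0,0,0],-1],
    [[0,0,0.9],[0,0,0],-1],
    [[0,0,1.2],[0,0,0],-1],
    [[0,0,1.5],[0,0,0],-1],
    [[0,0,1.5],[0,0,0],-1]
  ]
}}

```text
clock: 3.72
tcp_pos: [0.5917, 0.1617, 0.1004]
eef_rot: [-1.57, -0.0, -1.394]
wrist_force: [-0.1, 0.7, 1.5]
opening: 0.001
```

```bash
python3 - <<'E'
from h import *
s=manip.state();print(s['clock'],hs(s['tcp_pos']),s['wrist_force']);cap('wrist','w4')
a=cv2.imread('pics/w4.png')
cv2.imwrite('pics/z6.png',cv2.resize(a[150:390,160:400],None,fx=2,fy=2))
E
```

```text
3.725 [  -5.27898627 -111.09080184  100.4256846 ] [-0.05650845  0.67336129  1.50425784]
```

View pics/z6.png

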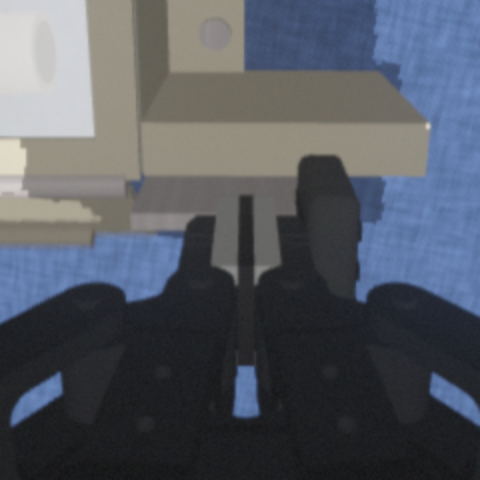

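Call:
{"fn": "drive_tool", "kwargs": {
  "motion": [
    [[0,0,0.3],[0,0,0],-1],
    [[0,0,0.6],[0,0,0],-1],
    [[0,0,0.6],[0,0,0],-1]
  ]
}}

```text
clock: 4.15
tcp_pos: [0.5975, 0.1627, 0.1004]
eef_rot: [-1.57, -0.0, -1.394]
wrist_force: [-0.6, 0.3, 0.7]
opening: 0.001
```

```bash
python3 - <<'E'
from h import *
s=manip.state();print(s['clock'],hs(s['tcp_pos']),s['wrist_force']);cap('wrist','w5');cap('side','d5')
a=cv2.imread('pics/w5.png');b=cv2.imread('pics/d5.png')
cv2.imwrite('pics/z7.png',np.hstack([a[150:390,160:400],b[100:250,70:250].repeat(2,0).repeat(2,1)[:240]]))
E
```

```text
4.15 [  -5.26530837 -116.94780899  100.43517988] [-0.57567775  0.32799337  0.66188797]
```

View pics/z7.png

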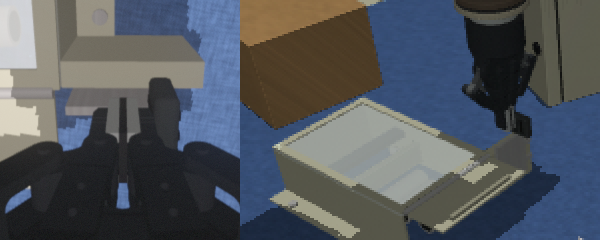

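The cover is swinging open in the side view. I'll back off, lift, and travel to above the scoop handle.

Call:
{"fn": "drive_tool", "kwargs": {
  "motion": [
    [[0,0,-0.2],[0,0,0],-1],
    [[0,-5,-0.2],[0,0,0],-1],
    [[0,-11,-0.2],[0,0,0],-1],
    [[6,-15,-3],[0,0.03,0],-1],
    [[12,-15,-5],[0,0.06,0],-1],
    [[18,-15,-7],[0,0.09,0],-1],
    [[24,-15,-9],[0,0.12,0],0],
    [[30,-15,-11],[0,0.159,0],0],
    [[36,-14,-13],[0,0.159,0],0],
    [[42,-12,-15.5],[0,0.159,0],0]
  ]
}}

```text
clock: 5.5
tcp_pos: [0.5229, -0.259, 0.2269]
eef_rot: [-1.569, -0.001, -1.553]
wrist_force: [0.3, 0.5, -0.4]
opening: 0.504
```

Call:
{"fn": "drive_tool", "kwargs": {
  "motion": [
    [[1.5,1,-0.6],[0,0,0],0.5],
    [[1.5,1,-0.6],[0,0,0],0.5],
    [[1.5,1,-0.6],[0,0,0],0.5]
  ]
}}

```text
clock: 5.88
tcp_pos: [0.5175, -0.2708, 0.2167]
eef_rot: [-1.57, 0.0, -1.552]
wrist_force: [-0.9, 0.0, 0.3]
opening: 0.748
```

```bash
python3 - <<'E'
from h import *
s=manip.state();print(s['clock'],s['tcp_pos'],s['eef_rot'],s['wrist_force'],s['qpos'],s['opening']);cap('wrist','w6');cap('side','d6');cap('scene','s6')
E
```

```text
5.875 [ 0.51753367 -0.27079888  0.21670747] [-1.57045932e+00  7.87734043e-05 -1.55219012e+00] [-0.89112497  0.01256699  0.34995571] [-5.34126629e-01  4.03609640e-01  1.76741516e+00  2.95708231e-04
  9.70322400e-01 -5.52899875e-01] 0.7483699833958501
```

View pics/w6.png

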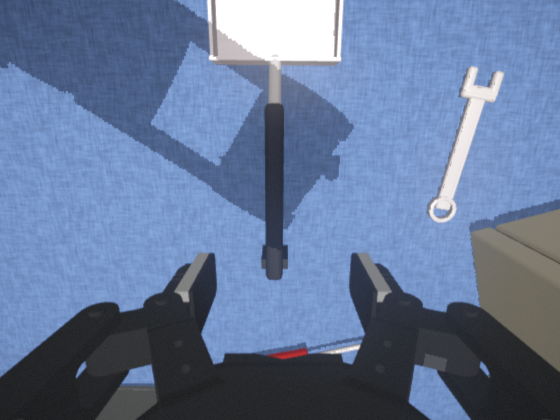

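View pics/d6.png

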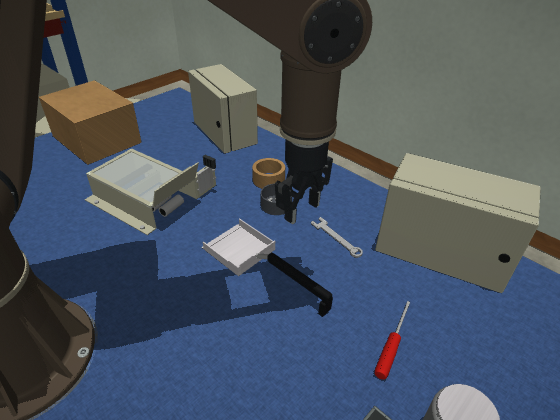

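View pics/s6.png

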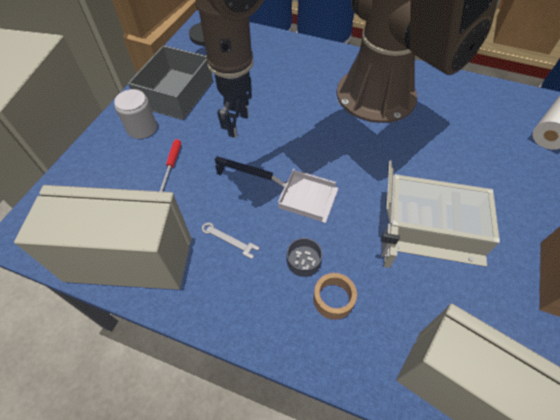

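The cover is open in both views. In the wrist view the handle runs from (275,105) to (275,272) and the pan's rear wall is at row 60. I'll measure them.

```bash
python3 - <<'E'
from h import *
np.set_printoptions(precision=4,suppress=True)
W=load('w6');D=load('side0');S=load('scene0')
g=cv2.cvtColor(W['pixels'],cv2.COLOR_RGB2GRAY)
for r in (115,140,170,200,230):
    x=np.where(g[r,255:300]<40)[0]+255;print(r,x.min(),x.max(), onz(W,(x.min()+x.max())/2,r,.061))
s2=lambda x,y:(205+x/5-.4,140+y/5-.4);d2=lambda x,y:(195+x/5-.4,210+y/5-.4)
print(tri(W,(275,104),S,s2(338,165)),tri(W,(275,104),D,d2(378,215)))
print(tri(W,(275,247),S,s2(62,88)),tri(W,(266,247),D,d2(650,437)))
for p in [(210,60),(340,60)]: print('rear',onz(W,*p,.028))
print(tri(W,(210,60),D,d2(213,293)),tri(W,(340,60),D,d2(400,155)),tri(W,(210,60),S,s2(443,147)))
E
```

```text
Traceback (most recent call last):
ValueError: zero-size array to reduction operation minimum which has no identity
```

```bash
python3 - <<'E'
from h import *
np.set_printoptions(precision=4,suppress=True)
W=load('w6');D=load('side0');S=load('scene0')
b=W['pixels'][:,:,2].astype(int)-W['pixels'][:,:,0]
print(W['pixels'][170,260:292].tolist())
for r in (115,140,170,200,230):
    x=np.where(b[r,255:300]<12)[0]+255
    if len(x):print(r,x.min(),x.max(), onz(W,(x.min()+x.max())/2,r,.061))
s2=lambda x,y:(205+x/5-.4,140+y/5-.4);d2=lambda x,y:(195+x/5-.4,210+y/5-.4)
print(tri(W,(275,104),S,s2(338,165)),tri(W,(275,104),D,d2(378,215)))
print(tri(W,(275,247),S,s2(62,88)))
for p in [(210,60),(340,60)]: print('rear',onz(W,*p,.028))
print(tri(W,(210,60),D,d2(213,293)),tri(W,(340,60),D,d2(400,155)),tri(W,(210,60),S,s2(443,147)))
E
```

```text
[[80, 101, 142], [83, 104, 145], [80, 100, 142], [79, 99, 139], [72, 92, 131], [46, 56, 79], [44, 48, 63], [36, 44, 55], [45, 47, 60], [44, 46, 61], [47, 48, 62], [45, 50, 61], [44, 47, 59], [45, 47, 61], [46, 48, 63], [41, 47, 59], [43, 47, 59], [46, 50, 62], [48, 48, 62], [41, 47, 60], [43, 46, 59], [42, 45, 59], [43, 47, 64], [59, 73, 102], [77, 99, 140], [81, 103, 146], [81, 104, 145], [80, 102, 142], [82, 103, 145], [83, 106, 147], [82, 103, 145], [77, 98, 139]]
115 272 279 [ 0.5109 -0.1985  0.061 ]
(array([ 0.5098, -0.188 ,  0.0686]), np.float64(0.002863496391626816)) (array([ 0.5106, -0.1893,  0.0592]), np.float64(0.0010306451381896116))
(array([ 0.5137, -0.3419,  0.0645]), np.float64(0.028420516017915676))
rear [ 0.4463 -0.1486  0.028 ]
rear [ 0.5718 -0.1462  0.028 ]
(array([ 0.4452, -0.1475,  0.0243]), np.float64(0.0012730165781508621)) (array([ 0.5716, -0.1457,  0.0272]), np.float64(0.0009452469827017972)) (array([ 0.4457, -0.1477,  0.0289]), np.float64(0.002440779820560503))
```

Call:
{"fn": "drive_tool", "kwargs": {
  "motion": [
    [[3.7,3,-0.6],[0,0,0],0.3],
    [[3.7,8,-0.6],[0,0,0],0.3],
    [[3.7,11,-0.6],[0,0,0],0.3],
    [[3.7,11,-0.6],[0,0,0],0.3]
  ]
}}

```text
clock: 6.52
tcp_pos: [0.5111, -0.3075, 0.1048]
eef_rot: [-1.574, 0.002, -1.552]
wrist_force: [0.3, -0.5, 0.2]
opening: 0.647
```

```bash
python3 - <<'E'
from h import *
np.set_printoptions(precision=4,suppress=True)
W=load('w6')
for r,c in((170,273.8),(235,274.5)):print(onz(W,c,r,.061))
c=cap('wrist','w7');s=manip.state();print(s['clock'],s['tcp_pos'],s['eef_rot'],s['opening'])
E
```

```text
[ 0.5099 -0.2488  0.061 ]
[ 0.5114 -0.315   0.061 ]
6.575 [ 0.512  -0.3082  0.1064] [-1.5717  0.0006 -1.5519] 0.6490548439390058
```

View pics/w7.png

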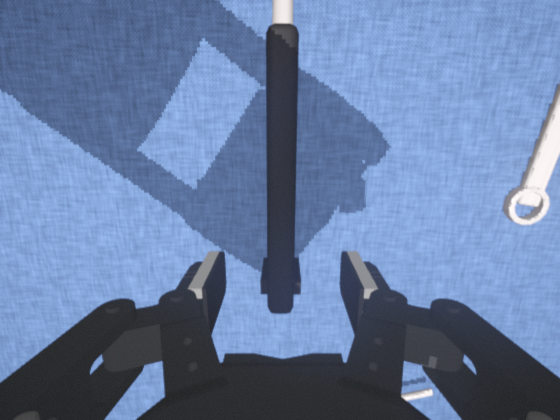

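The handle is centred between the fingers and clear of the foot. I'll descend and close.

Call:
{"fn": "drive_tool", "kwargs": {
  "motion": [
    [[0,3,0],[0,0,0],0.3],
    [[0,6,0],[0,0,0],0.3],
    [[0,7.5,0],[0,0,0],0.3],
    [[0,7.5,0],[0,0,0],0.3],
    [[0,7.5,0],[0,0,0],-0.3],
    [[0,7.5,0],[0,0,0],-1],
    [[0,7.5,0],[0,0,0],-1],
    [[0,7.5,0],[0,0,0],-1],
    [[0,7.5,0],[0,0,0],-1],
    [[0,7.5,0],[0,0,0],-1]
  ]
}}

```text
clock: 7.82
tcp_pos: [0.5123, -0.3092, 0.0326]
eef_rot: [-1.57, -0.001, -1.553]
wrist_force: [-1.9, 1.7, 8.9]
opening: 0.201
```

```bash
python3 - <<'E'
from h import *
np.set_printoptions(precision=4,suppress=True)
c=cap('side','d8');s=manip.state();print(s['clock'],s['tcp_pos'],s['eef_rot'],s['opening'],s['wrist_force'],s['wrist_torque'])
a=cv2.imread('pics/d8.png');cv2.imwrite('pics/d8z.png',cv2.resize(a[130:330,80:360],None,fx=2.5,fy=2.5))
E
```

```text
7.875 [ 0.5123 -0.3093  0.0326] [-1.5696 -0.0009 -1.5526] 0.20240373750084345 [-2.6517  0.8594  9.9847] [0.1665 0.3332 0.1684]
```

View pics/d8z.png

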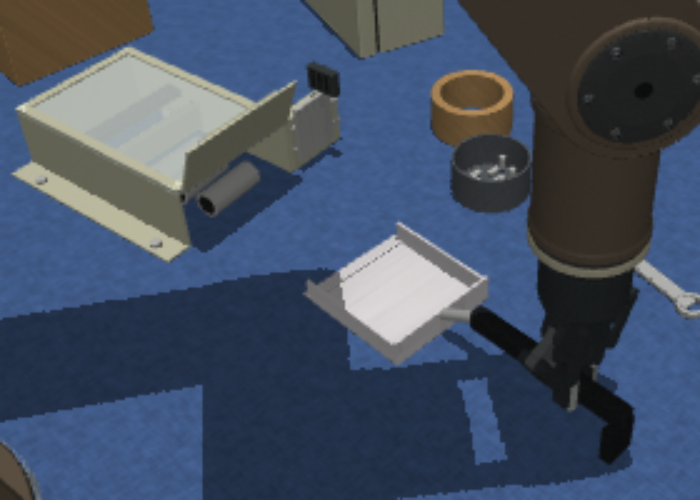

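The scoop is gripped. The wrist reads about 10 N upward, so the gripper is pressing slightly, and I'll raise 1.5 mm. Then I'll slide and turn the scoop onto the housing axis, with the lip about 25 mm short of the mouth.

Call:
{"fn": "drive_tool", "kwargs": {
  "motion": [
    [[0,-0.15,0],[0,0,0],-1],
    [[-0.5,-0.15,0.1],[0,-0.01,0],-1],
    [[-2,-0.15,0.4],[0,-0.03,0],-1],
    [[-4,-0.15,0.8],[0,-0.06,0],-1],
    [[-6,-0.15,1.3],[0,-0.09,0],-1],
    [[-8,-0.15,1.8],[0,-0.12,0],-1],
    [[-10,-0.15,2.3],[0,-0.14,0],-1],
    [[-12,-0.15,2.6],[0,-0.155,0],-1],
    [[-12,-0.15,2.86],[0,-0.159,0],-1],
    [[-12,-0.15,2.86],[0,-0.159,0],-1]
  ]
}}

```text
clock: 9.12
tcp_pos: [0.5386, -0.1883, 0.0329]
eef_rot: [-1.57, -0.0, -1.393]
wrist_force: [-0.5, -0.5, -2.8]
opening: 0.2
```

```bash
python3 - <<'E'
from h import *
np.set_printoptions(precision=4,suppress=True)
c=cap('side','d9');cap('scene','s9');cap('wrist','w9');s=manip.state();print(s['clock'],s['tcp_pos'],hs(s['tcp_pos']),s['eef_rot'],s['opening'],s['wrist_force'],s['wrist_torque'])
a=cv2.imread('pics/d9.png');cv2.imwrite('pics/d9z.png',cv2.resize(a[130:330,80:360],None,fx=2.5,fy=2.5))
a=cv2.imread('pics/s9.png');cv2.imwrite('pics/s9z.png',cv2.resize(a[140:290,240:510],None,fx=2.9,fy=2.9))
E
```

```text
9.275 [ 0.5382 -0.1889  0.0329] [-341.0079    3.0642   32.8603] [-1.5707 -0.0001 -1.3946] 0.19757314053465086 [-0.6795  0.2954 -2.9499] [-0.0004 -0.0148 -0.0264]
```

View pics/d9z.png

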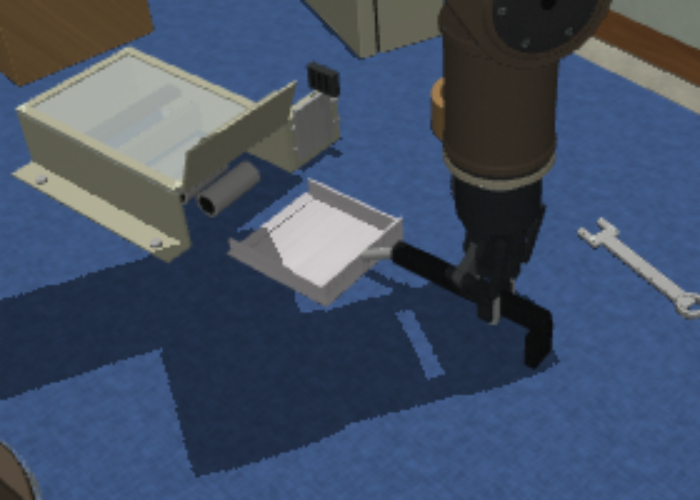

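View pics/s9z.png

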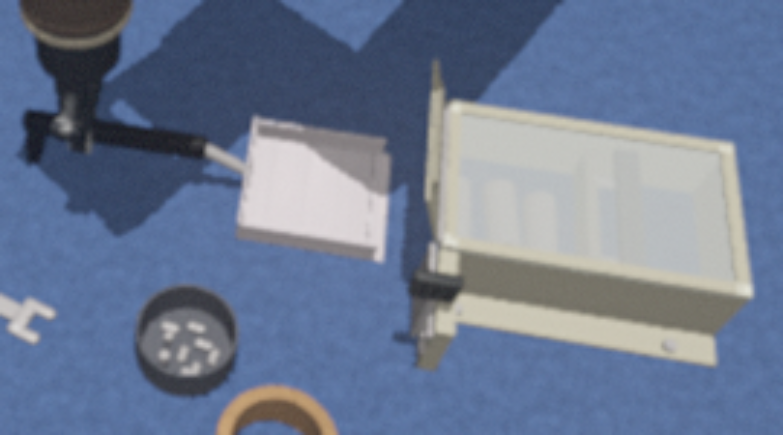

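View pics/w9.png

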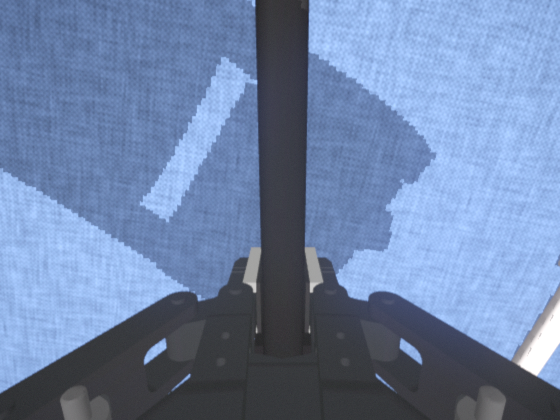

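```bash
python3 - <<'E'
from h import *
np.set_printoptions(precision=4,suppress=True)
S=load('s9');D=load('d9')
s=lambda x,y:(240+x/2.9-.3,140+y/2.9-.3);d=lambda x,y:(80+x/2.5-.3,130+y/2.5-.3)
for n,a,b,z in [('lip+y',s(392,155),d(230,242),.002),('lip-y',s(383,260),d(308,183),.002),('rear+y',s(253,117),d(322,303),.028),('rear-y',s(238,240),d(402,217),.03)]:
    p,e=tri(S,a,D,b);print(n,hs(p),e,'S',hs(onz(S,*a,z)),'D',hs(onz(D,*b,z)))
for p in [(205,203),(252,175)]: print('sleeve ends',hs(onz(D,*d(*p),.015)))
for n,a,b in [('m+y',s(455,102),d(183,193)),('cover top+y',s(437,62),d(186,155)),('cover top -y',s(430,205),d(297,85))]:
    p,e=tri(S,a,D,b);print(n,hs(p),e)
# green overlay: project housing mouth bottom corners
for y in(-78,78):
    w=H+RH.T@np.array([0,y/1000]);print([ (proj(D,[*w,0])-[80,130])*2.5, (proj(S,[*w,0])-[240,140])*2.9])
E
```

```text
lip+y [-39.1789  59.4713  10.4179] 0.0018741994063690808 S [-37.0459  66.6013   2.    ] D [-32.5289  53.2548   2.    ]
lip-y [-39.7247 -63.4873  10.3313] 0.0011784632080786557 S [-37.9062 -57.883    2.    ] D [-32.7238 -70.9614   2.    ]
rear+y [-181.7297   76.1387   14.7172] 0.003373450744631979 S [-180.2764   66.8273   28.    ] D [-193.3588   85.2632   28.    ]
rear-y [-173.0016  -70.8051   18.0878] 0.005416280848383028 S [-175.3884  -79.807    30.    ] D [-179.1492  -59.4636   30.    ]
sleeve ends [24.1348 32.0218 15.    ]
sleeve ends [ 17.073  -33.9376  15.    ]
m+y [ 1.2268 79.8435 75.1995] 0.012520138502830541
cover top+y [-24.1061  79.9909 131.677 ] 0.001525533115298534
cover top -y [-24.4862 -78.0675 129.5442] 0.0042089897794229695
[array([290.3104, 170.4994]), array([421.15  , 285.3104])]
[array([190.9997, 243.6746]), array([428.3698, 152.06  ])]
```

```bash
python3 - <<'E'
from h import *
a=cv2.imread('pics/d9.png');cv2.imwrite('pics/d9y.png',cv2.resize(a[190:260,160:250],None,fx=8,fy=8,interpolation=cv2.INTER_CUBIC))
a=cv2.imread('pics/s9.png');cv2.imwrite('pics/s9y.png',cv2.resize(a[170:240,310:400],None,fx=8,fy=8,interpolation=cv2.INTER_CUBIC))
E
```

```text
(no output)
```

View pics/d9y.png

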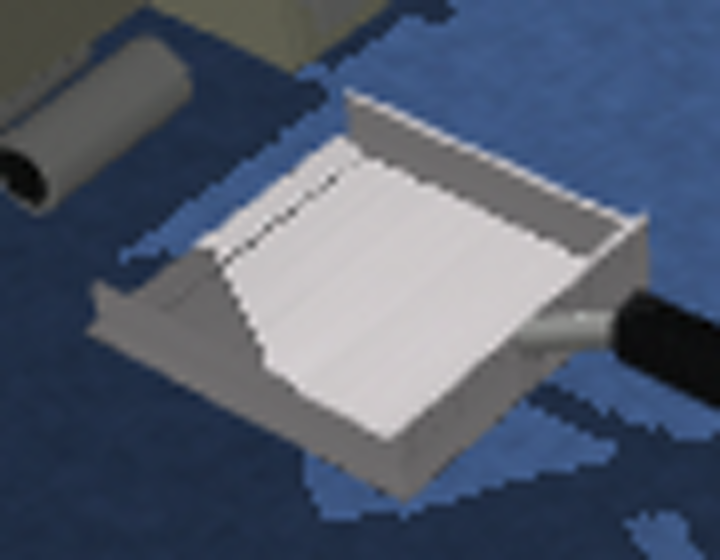

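View pics/s9y.png

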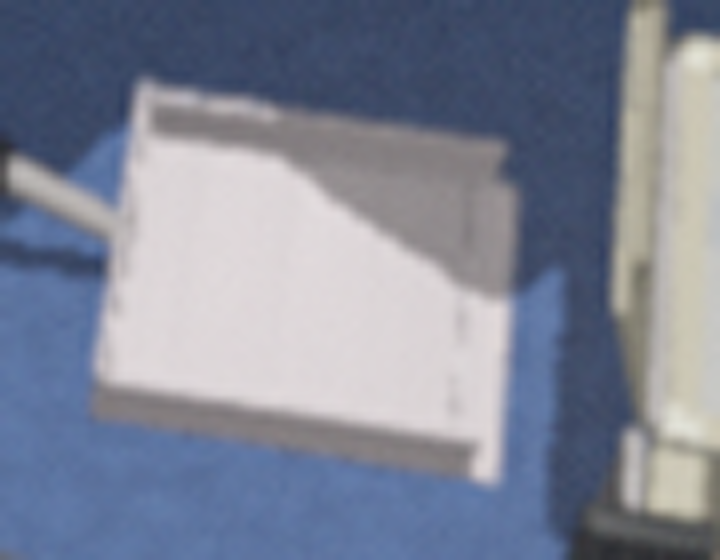

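```bash
python3 - <<'E'
from h import *
np.set_printoptions(precision=1,suppress=True)
S=load('s9');D=load('d9')
s=lambda x,y:(310+x/8-.44,170+y/8-.44);d=lambda x,y:(160+x/8-.44,190+y/8-.44)
Q={}
for n,a,b in [('lip+y',s(517,185),d(88,330)),('lip-y',s(497,487),d(340,136)),('rear+y',s(140,80),d(385,437)),('rear-y',s(95,385),d(645,215))]:
    p,e=tri(S,a,D,b);print(n,hs(p),e*1000);Q[n]=hs(p)
l=(Q['lip+y']+Q['lip-y'])/2;r=(Q['rear+y']+Q['rear-y'])/2;print(l,r,'yaw err deg',np.degrees(np.arctan2((l-r)[1],(l-r)[0])), np.degrees(np.arctan2(-(Q['lip+y']-Q['lip-y'])[0],(Q['lip+y']-Q['lip-y'])[1])))
E
```

```text
lip+y [-40.3  67.2   1.6] 2.82343243795182
lip-y [-38.1 -59.8  -1.3] 1.5431829706048463
rear+y [-178.8   69.1   28.9] 3.3335785209469986
rear-y [-177.3  -62.3   26.9] 2.491251962410401
[-39.2   3.7   0.2] [-178.     3.4   27.9] yaw err deg 0.10554562757330409 0.989888805257362
```

The pan is aligned within about 0.1–1° of the housing axis. It sits 3.5 mm to the +y side with the lip at x = -39 mm. I'll correct sideways, settle it on the bench, and bring the lip to the mouth.

Call:
{"fn": "drive_tool", "kwargs": {
  "motion": [
    [[0,0.05,0.2],[0,0,0],-1],
    [[0,0.05,0.4],[0,0,0],-1],
    [[-0.5,0.05,0.4],[0,0,0],-1],
    [[-1.2,0.05,0.4],[0,0,0],-1],
    [[-2,0.05,0.4],[0,0,0],-1],
    [[-2.7,0.05,0.4],[0,0,0],-1],
    [[-3.2,0.05,0.4],[0,0,0],-1],
    [[-3.5,0.05,0.4],[0,0,0],-1],
    [[-3.5,0.05,0.4],[0,0,0],-1]
  ]
}}

```text
clock: 10.4
tcp_pos: [0.5362, -0.1525, 0.0326]
eef_rot: [-1.57, -0.0, -1.393]
wrist_force: [0.8, 1.2, 7.0]
opening: 0.199
```

```bash
cat >> h.py <<'E'
def st():
    s=manip.state();f=s['wrist_force'];print('t',round(s['clock'],2),'H',np.round(hs(s['tcp_pos']),1),'lip',round(hs(s['tcp_pos'])[0]+302,1),'Fx_h',np.round(RH@f[:2],1),'Fz',round(f[2],1),np.round(s['eef_rot'],4),round(s['opening'],3),np.round(s['wrist_torque'],2))
E
python3 -c "
from h import *
st();c=cap('side','d10');a=cv2.imread('pics/d10.png');cv2.imwrite('pics/d10z.png',cv2.resize(a[130:330,80:360],None,fx=2.5,fy=2.5))"
```

```text
t 10.4 H [-304.8   -1.3   32.6] lip -2.8 Fx_h [ 1. -1.] Fz 7.0 [-1.5703 -0.     -1.3935] 0.199 [ 0.18 -0.24 -0.02]
```

View pics/d10z.png

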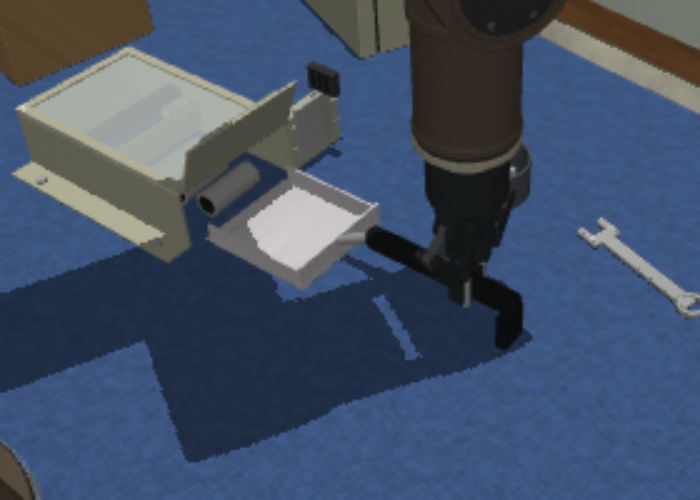

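Lip is at the mouth, clear of the sides. I'll ease the downward press and advance slowly.

Call:
{"fn": "drive_tool", "kwargs": {
  "motion": [
    [[-0.25,-0.025,0],[0,0,0],-1],
    [[-0.5,-0.025,0],[0,0,0],-1],
    [[-0.75,-0.025,0],[0,0,0],-1],
    [[-1,-0.025,0],[0,0,0],-1],
    [[-1.25,-0.025,0],[0,0,0],-1],
    [[-1.5,-0.025,0],[0,0,0],-1],
    [[-1.75,-0.025,0],[0,0,0],-1],
    [[-2,-0.025,0],[0,0,0],-1],
    [[-2.25,-0.025,0],[0,0,0],-1],
    [[-2.5,-0.025,0],[0,0,0],-1]
  ]
}}

```text
clock: 11.7
tcp_pos: [0.5316, -0.1284, 0.0326]
eef_rot: [-1.571, -0.0, -1.394]
wrist_force: [0.9, -3.2, 3.3]
opening: 0.202
```

Call:
{"fn": "drive_tool", "kwargs": {
  "motion": [
    [[-0.25,0,0],[0,0,0],-1],
    [[-0.5,0,0],[0,0,0],-1],
    [[-0.75,0,0],[0,0,0],-1],
    [[-1,0,0],[0,0,0],-1],
    [[-1.25,0,0],[0,0,0],-1],
    [[-1.5,0,0],[0,0,0],-1],
    [[-1.75,0,0],[0,0,0],-1],
    [[-2,0,0],[0,0,0],-1],
    [[-2.25,0,0],[0,0,0],-1],
    [[-2.5,0,0],[0,0,0],-1]
  ]
}}

```text
clock: 12.95
tcp_pos: [0.5272, -0.1039, 0.0326]
eef_rot: [-1.571, -0.0, -1.394]
wrist_force: [1.0, -3.8, 3.5]
opening: 0.197
```

```bash
python3 -c "
from h import *
st();cap('scene','s11');a=cv2.imread('pics/s11.png');cv2.imwrite('pics/s11z.png',cv2.resize(a[140:290,240:510],None,fx=2.9,fy=2.9,interpolation=cv2.INTER_CUBIC))"
```

```text
t 12.95 H [-255.4   -1.    32.6] lip 46.6 Fx_h [-3.9 -0.3] Fz 3.5 [-1.5708 -0.     -1.3938] 0.197 [-0.71 -0.15 -0.  ]
```

View pics/s11z.png

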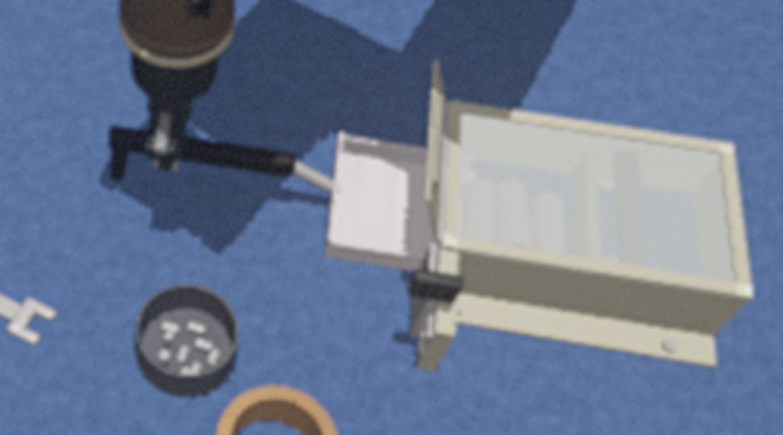

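```bash
python3 -c "
from h import *
W=load('w2')
for v in (56,62,67): print(v,hs(onz(W,170,v,.046)))
S=load('s9')
for x in (575,580,598): print(x,hs(onz(S,240+x/2.9,140+215/2.9,.046)))
"
```

```text
56 [147.45804094  -0.92984198  46.        ]
62 [141.33310682  -0.32681783  46.        ]
67 [136.18349318   0.18018214  46.        ]
575 [126.90582498  -3.68882184  46.        ]
580 [131.44138202  -2.79521739  46.        ]
598 [147.77149126   0.42217315  46.        ]
```

Call:
{"fn": "drive_tool", "kwargs": {
  "motion": [
    [[-0.25,0,0],[0,0,0],-1],
    [[-0.5,0,0],[0,0,0],-1],
    [[-0.75,0,0],[0,0,0],-1],
    [[-1,0,0],[0,0,0],-1],
    [[-1.25,0,0],[0,0,0],-1],
    [[-1.5,0,0],[0,0,0],-1],
    [[-1.75,0,0],[0,0,0],-1],
    [[-2,0,0],[0,0,0],-1]
  ]
}}

```text
clock: 14.0
tcp_pos: [0.5237, -0.0842, 0.0326]
eef_rot: [-1.571, -0.0, -1.394]
wrist_force: [0.1, -5.3, 3.5]
opening: 0.201
```

```bash
python3 -c "
from h import *
st();cap('scene','s12');a=cv2.imread('pics/s12.png');cv2.imwrite('pics/s12z.png',cv2.resize(a[140:290,240:510],None,fx=2.9,fy=2.9,interpolation=cv2.INTER_CUBIC))"
```

```text
t 14.0 H [-235.4   -1.    32.6] lip 66.6 Fx_h [-5.3  0.8] Fz 3.5 [-1.5708 -0.     -1.3938] 0.201 [-0.77 -0.1   0.03]
```

View pics/s12z.png

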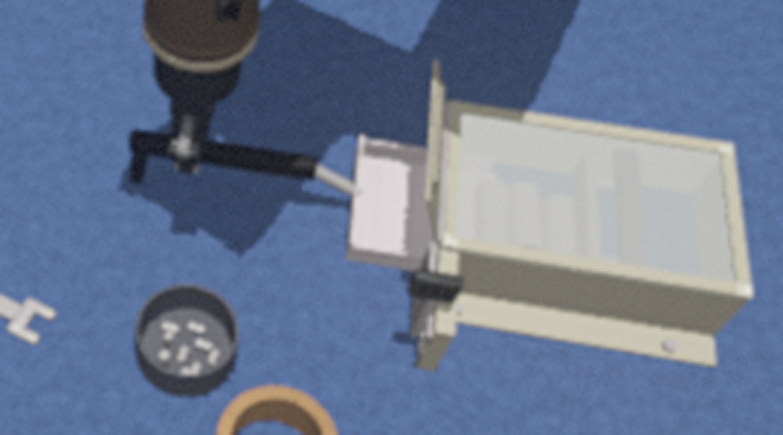

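The stop's face appears at x ≈ 130–136 mm, so wall contact should come with the lip near 139–147 mm. I'll continue more slowly.

Call:
{"fn": "drive_tool", "kwargs": {
  "motion": [
    [[-0.2,0,0],[0,0,0],-1],
    [[-0.4,0,0],[0,0,0],-1],
    [[-0.6,0,0],[0,0,0],-1],
    [[-0.8,0,0],[0,0,0],-1],
    [[-1,0,0],[0,0,0],-1],
    [[-1.2,0,0],[0,0,0],-1],
    [[-1.4,0,0],[0,0,0],-1],
    [[-1.6,0,0],[0,0,0],-1]
  ]
}}

```text
clock: 15.05
tcp_pos: [0.5209, -0.0684, 0.0326]
eef_rot: [-1.571, -0.0, -1.394]
wrist_force: [1.3, -5.7, 4.5]
opening: 0.201
```

Call:
{"fn": "drive_tool", "kwargs": {
  "motion": [
    [[-0.2,0,0],[0,0,0],-1],
    [[-0.4,0,0],[0,0,0],-1],
    [[-0.6,0,0],[0,0,0],-1],
    [[-0.8,0,0],[0,0,0],-1],
    [[-1,0,0],[0,0,0],-1],
    [[-1.2,0,0],[0,0,0],-1],
    [[-1.4,0,0],[0,0,0],-1],
    [[-1.6,0,0],[0,0,0],-1]
  ]
}}

```text
clock: 16.05
tcp_pos: [0.5181, -0.0528, 0.0326]
eef_rot: [-1.571, -0.0, -1.394]
wrist_force: [1.2, -5.7, 3.8]
opening: 0.2
```

```bash
python3 -c "
from h import *
st();cap('scene','s13');a=cv2.imread('pics/s13.png');cv2.imwrite('pics/s13z.png',cv2.resize(a[170:250,370:490],None,fx=6,fy=6,interpolation=cv2.INTER_CUBIC))"
```

```text
t 16.05 H [-203.5   -1.    32.6] lip 98.5 Fx_h [-5.8 -0.2] Fz 3.8 [-1.5707e+00 -1.0000e-04 -1.3938e+00] 0.2 [-0.95 -0.23 -0.03]
```

View pics/s13z.png

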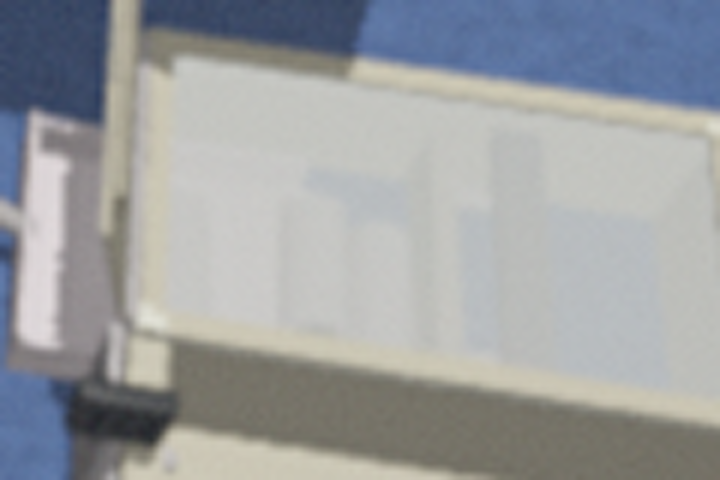

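Call:
{"fn": "drive_tool", "kwargs": {
  "motion": [
    [[-0.2,0,0],[0,0,0],-1],
    [[-0.4,0,0],[0,0,0],-1],
    [[-0.6,0,0],[0,0,0],-1],
    [[-0.8,0,0],[0,0,0],-1],
    [[-1,0,0],[0,0,0],-1],
    [[-1.2,0,0],[0,0,0],-1],
    [[-1.4,0,0],[0,0,0],-1],
    [[-1.6,0,0],[0,0,0],-1]
  ]
}}

```text
clock: 17.1
tcp_pos: [0.5152, -0.037, 0.0326]
eef_rot: [-1.571, -0.0, -1.394]
wrist_force: [0.6, -4.6, 4.1]
opening: 0.203
```

Call:
{"fn": "drive_tool", "kwargs": {
  "motion": [
    [[-0.15,0,0],[0,0,0],-1],
    [[-0.3,0,0],[0,0,0],-1],
    [[-0.45,0,0],[0,0,0],-1],
    [[-0.6,0,0],[0,0,0],-1],
    [[-0.75,0,0],[0,0,0],-1],
    [[-0.9,0,0],[0,0,0],-1]
  ]
}}

```text
clock: 17.85
tcp_pos: [0.5137, -0.0282, 0.0326]
eef_rot: [-1.571, -0.0, -1.394]
wrist_force: [2.2, -6.9, 3.7]
opening: 0.199
```

```bash
python3 -c "
from h import *
st();cap('scene','s14');a=cv2.imread('pics/s14.png');cv2.imwrite('pics/s14z.png',cv2.resize(a[170:250,370:490],None,fx=6,fy=6,interpolation=cv2.INTER_CUBIC))"
```

```text
t 17.85 H [-178.6   -1.    32.6] lip 123.4 Fx_h [-7.2 -1. ] Fz 3.7 [-1.5707e+00 -2.0000e-04 -1.3937e+00] 0.199 [-1.05 -0.23  0.02]
```

View pics/s14z.png

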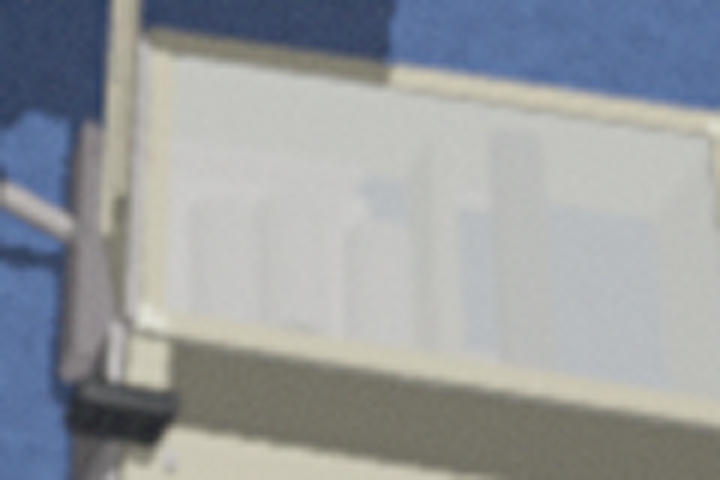

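Call:
{"fn": "drive_tool", "kwargs": {
  "motion": [
    [[-0.1,0,0],[0,0,0],-1],
    [[-0.2,0,0],[0,0,0],-1],
    [[-0.3,0,0],[0,0,0],-1],
    [[-0.4,0,0],[0,0,0],-1],
    [[-0.5,0,0],[0,0,0],-1],
    [[-0.6,0,0],[0,0,0],-1],
    [[-0.7,0,0],[0,0,0],-1]
  ]
}}

```text
clock: 18.77
tcp_pos: [0.5124, -0.0214, 0.0326]
eef_rot: [-1.571, -0.0, -1.394]
wrist_force: [1.5, -6.4, 4.4]
opening: 0.201
```

Call:
{"fn": "drive_tool", "kwargs": {
  "motion": [
    [[-0.1,0,0],[0,0,0],-1],
    [[-0.2,0,0],[0,0,0],-1],
    [[-0.3,0,0],[0,0,0],-1],
    [[-0.4,0,0],[0,0,0],-1]
  ]
}}

```text
clock: 19.27
tcp_pos: [0.5118, -0.0175, 0.0326]
eef_rot: [-1.571, -0.0, -1.394]
wrist_force: [1.2, -6.2, 3.4]
opening: 0.197
```

```bash
python3 -c "
from h import *
st();cap('scene','s15');a=cv2.imread('pics/s15.png');cv2.imwrite('pics/s15z.png',cv2.resize(a[170:250,370:490],None,fx=6,fy=6,interpolation=cv2.INTER_CUBIC));st()"
```

```text
t 19.27 H [-167.6   -1.    32.6] lip 134.4 Fx_h [-6.3 -0. ] Fz 3.4 [-1.5707e+00 -2.0000e-04 -1.3938e+00] 0.197 [-1.02 -0.2  -0.  ]
t 19.32 H [-167.5   -1.    32.6] lip 134.5 Fx_h [-6.7 -0.5] Fz 3.9 [-1.5708e+00 -1.0000e-04 -1.3938e+00] 0.197 [-0.99 -0.26 -0.03]
```

View pics/s15z.png

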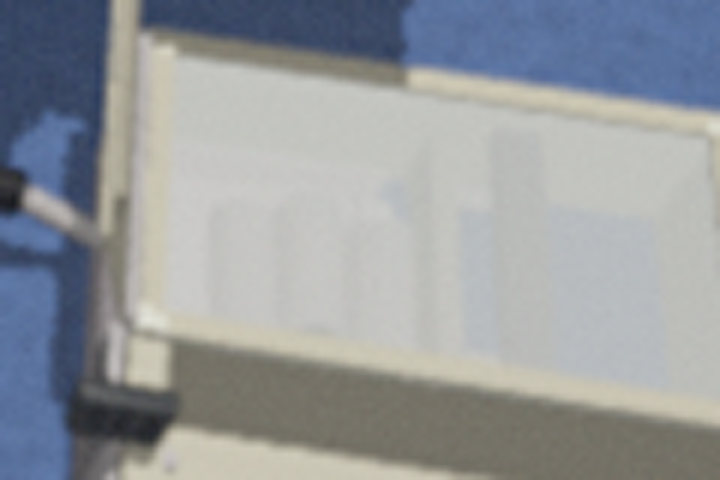

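Two sleeves are in the pan and the third is climbing, with force steady at about 6.5 N. I'll advance in half-millimetre steps to feel for the pad.

Call:
{"fn": "drive_tool", "kwargs": {
  "motion": [
    [[-0.05,0,0],[0,0,0],-1],
    [[-0.1,0,0],[0,0,0],-1],
    [[-0.15,0,0],[0,0,0],-1],
    [[-0.2,0,0],[0,0,0],-1],
    [[-0.25,0,0],[0,0,0],-1]
  ]
}}

```text
clock: 19.95
tcp_pos: [0.5113, -0.015, 0.0326]
eef_rot: [-1.571, -0.0, -1.394]
wrist_force: [0.9, -6.7, 3.7]
opening: 0.205
```

Call:
{"fn": "drive_tool", "kwargs": {
  "motion": [
    [[-0.05,0,0],[0,0,0],-1],
    [[-0.1,0,0],[0,0,0],-1],
    [[-0.15,0,0],[0,0,0],-1],
    [[-0.2,0,0],[0,0,0],-1]
  ]
}}

```text
clock: 20.45
tcp_pos: [0.511, -0.013, 0.0326]
eef_rot: [-1.571, -0.0, -1.394]
wrist_force: [0.0, -6.6, 4.0]
opening: 0.199
```

Call:
{"fn": "drive_tool", "kwargs": {
  "motion": [
    [[-0.05,0,0],[0,0,0],-1],
    [[-0.1,0,0],[0,0,0],-1],
    [[-0.15,0,0],[0,0,0],-1]
  ]
}}

```text
clock: 20.82
tcp_pos: [0.5106, -0.0115, 0.0326]
eef_rot: [-1.571, -0.0, -1.394]
wrist_force: [1.1, -6.4, 4.5]
opening: 0.2
```

Call:
{"fn": "drive_tool", "kwargs": {
  "motion": [
    [[-0.05,0,0],[0,0,0],-1],
    [[-0.1,0,0],[0,0,0],-1],
    [[-0.15,0,0],[0,0,0],-1]
  ]
}}

```text
clock: 21.2
tcp_pos: [0.5104, -0.01, 0.0326]
eef_rot: [-1.571, -0.0, -1.394]
wrist_force: [1.7, -5.9, 4.6]
opening: 0.203
```

Call:
{"fn": "drive_tool", "kwargs": {
  "motion": [
    [[-0.05,0,0],[0,0,0],-1],
    [[-0.1,0,0],[0,0,0],-1],
    [[-0.15,0,0],[0,0,0],-1]
  ]
}}

```text
clock: 21.58
tcp_pos: [0.5101, -0.0085, 0.0326]
eef_rot: [-1.571, -0.0, -1.394]
wrist_force: [1.2, -6.4, 3.7]
opening: 0.199
```

```bash
python3 -c "
from h import *
st();cap('scene','s16');a=cv2.imread('pics/s16.png');cv2.imwrite('pics/s16z.png',cv2.resize(a[170:250,370:490],None,fx=6,fy=6,interpolation=cv2.INTER_CUBIC));st()"
```

```text
t 21.57 H [-158.6   -0.9   32.6] lip 143.4 Fx_h [-6.5 -0.1] Fz 3.7 [-1.5708e+00 -1.0000e-04 -1.3938e+00] 0.199 [-0.96 -0.25 -0.02]
t 21.62 H [-158.5   -0.9   32.6] lip 143.5 Fx_h [-5.5  0.2] Fz 4.7 [-1.5709e+00 -1.0000e-04 -1.3938e+00] 0.199 [-0.86 -0.27 -0.07]
```

View pics/s16z.png

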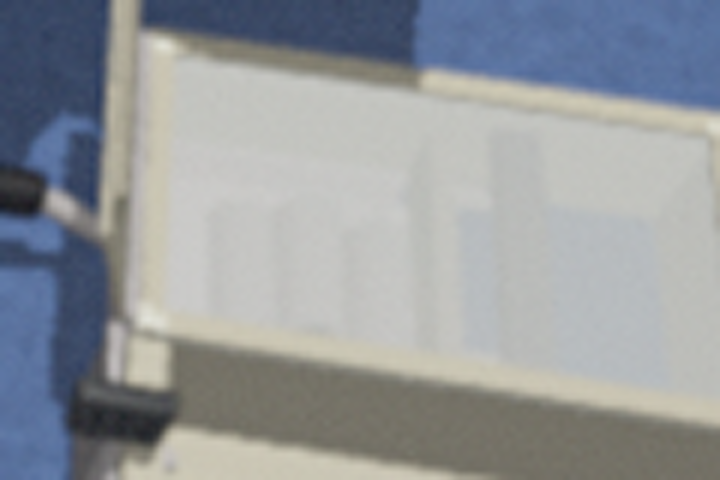

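Call:
{"fn": "drive_tool", "kwargs": {
  "motion": [
    [[-0.05,0,0],[0,0,0],-1],
    [[-0.1,0,0],[0,0,0],-1],
    [[-0.15,0,0],[0,0,0],-1]
  ]
}}

```text
clock: 22.0
tcp_pos: [0.5099, -0.0071, 0.0326]
eef_rot: [-1.571, -0.0, -1.394]
wrist_force: [1.3, -7.8, 4.3]
opening: 0.204
```

Call:
{"fn": "drive_tool", "kwargs": {
  "motion": [
    [[-0.05,0,0],[0,0,0],-1],
    [[-0.1,0,0],[0,0,0],-1],
    [[-0.15,0,0],[0,0,0],-1]
  ]
}}

```text
clock: 22.38
tcp_pos: [0.5096, -0.0059, 0.0326]
eef_rot: [-1.571, -0.0, -1.394]
wrist_force: [1.5, -12.0, 4.7]
opening: 0.2
```

Call:
{"fn": "drive_tool", "kwargs": {
  "motion": [
    [[-0.05,0,0],[0,0,0],-1],
    [[-0.1,0,0],[0,0,0],-1]
  ]
}}

```text
clock: 22.62
tcp_pos: [0.5095, -0.0051, 0.0326]
eef_rot: [-1.571, -0.001, -1.394]
wrist_force: [1.4, -17.0, 2.4]
opening: 0.2
```

Force now rises about 6 N/mm, up to 17 N. That is the sprung stop, so I'll stop here and look.

```bash
python3 -c "
from h import *
st();cap('scene','s17');cap('side','d17');a=cv2.imread('pics/s17.png');b=cv2.imread('pics/d17.png');cv2.imwrite('pics/s17z.png',np.vstack([cv2.resize(a[175:240,375:465],None,fx=5,fy=5,interpolation=cv2.INTER_CUBIC)[:300],cv2.resize(b[140:200,90:180],None,fx=5,fy=5,interpolation=cv2.INTER_CUBIC)]));st()"
```

```text
t 22.62 H [-155.1   -0.9   32.6] lip 146.9 Fx_h [-16.9   1.6] Fz 2.4 [-1.5708e+00 -6.0000e-04 -1.3937e+00] 0.2 [-2.56 -0.23 -0.09]
t 22.73 H [-155.1   -0.9   32.6] lip 146.9 Fx_h [-13.9   0.3] Fz 2.8 [-1.5708e+00 -5.0000e-04 -1.3937e+00] 0.2 [-2.26 -0.27 -0.02]
```

View pics/s17z.png

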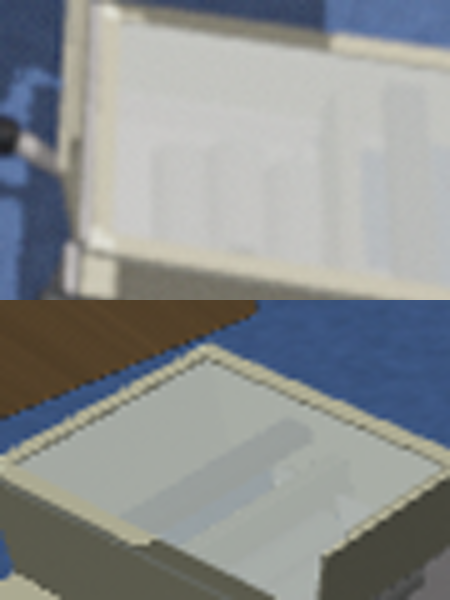

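Contact puts the stop's face at x ≈ 136 mm, which matches the camera estimate. I'll draw out straight with gentle acceleration.

Call:
{"fn": "drive_tool", "kwargs": {
  "motion": [
    [[0.05,0,0],[0,0,0],-1],
    [[0.15,0,0],[0,0,0],-1],
    [[0.3,0,0],[0,0,0],-1],
    [[0.5,0,0],[0,0,0],-1],
    [[0.75,0,0],[0,0,0],-1],
    [[1.0,0,0],[0,0,0],-1],
    [[1.25,0,0],[0,0,0],-1],
    [[1.5,0,0],[0,0,0],-1],
    [[1.75,0,0],[0,0,0],-1],
    [[2,0,0],[0,0,0],-1]
  ]
}}

```text
clock: 23.98
tcp_pos: [0.5123, -0.0234, 0.0326]
eef_rot: [-1.572, 0.001, -1.394]
wrist_force: [-1.2, 8.4, 8.5]
opening: 0.199
```

Call:
{"fn": "drive_tool", "kwargs": {
  "motion": [
    [[0.25,0,0],[0,0,0],-1],
    [[0.5,0,0],[0,0,0],-1],
    [[0.75,0,0],[0,0,0],-1],
    [[1.0,0,0],[0,0,0],-1],
    [[1.25,0,0],[0,0,0],-1],
    [[1.5,0,0],[0,0,0],-1],
    [[1.75,0,0],[0,0,0],-1],
    [[2,0,0],[0,0,0],-1],
    [[2.2,0,0],[0,0,0],-1],
    [[2.3,0,0],[0,0,0],-1]
  ]
}}

```text
clock: 25.22
tcp_pos: [0.5163, -0.046, 0.0326]
eef_rot: [-1.572, 0.001, -1.394]
wrist_force: [-1.4, 9.3, 9.2]
opening: 0.199
```

```bash
python3 -c "
from h import *
st();cap('scene','s18');cap('side','d18');a=cv2.imread('pics/s18.png');b=cv2.imread('pics/d18.png');cv2.imwrite('pics/s18z.png',np.vstack([cv2.resize(a[175:240,375:465],None,fx=5,fy=5,interpolation=cv2.INTER_CUBIC)[:300],cv2.resize(b[160:220,110:200],None,fx=5,fy=5,interpolation=cv2.INTER_CUBIC)]));
W=load('w6')
for p in((443,208),(480,80),(280,352),(360,345)): print(onz(W,*p,.005))"
```

```text
t 25.23 H [-196.5   -0.4   32.6] lip 105.5 Fx_h [ 9.4 -0.3] Fz 9.2 [-1.5719e+00  1.0000e-03 -1.3939e+00] 0.199 [1.25 0.06 0.08]
[ 0.70740647 -0.29898155  0.005     ]
[ 0.7238613  -0.15881157  0.005     ]
[ 0.51972717 -0.50488788  0.005     ]
[ 0.62674243 -0.49165506  0.005     ]
```

View pics/s18z.png

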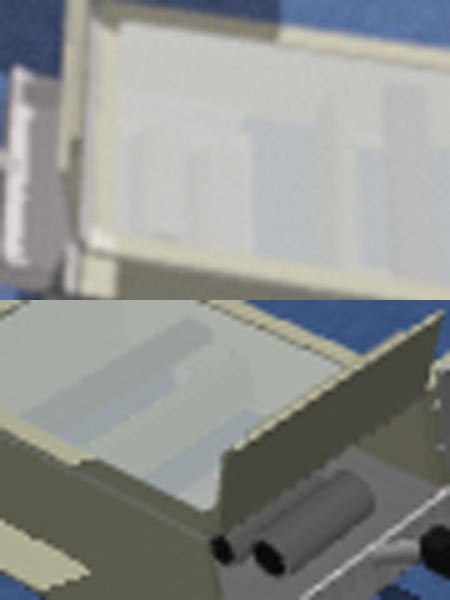

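The gap in front of the stop is empty and the sleeves are travelling with the pan. I'll continue out.

Call:
{"fn": "drive_tool", "kwargs": {
  "motion": [
    [[0.1,-0.02,0],[0,0,0],-1],
    [[0.3,-0.02,0],[0,0,0],-1],
    [[0.6,-0.02,0],[0,0,0],-1],
    [[1.0,-0.02,0],[0,0,0],-1],
    [[1.4,-0.02,0],[0,0,0],-1],
    [[1.8,-0.02,0],[0,0,0],-1],
    [[2.2,-0.02,0],[0,0,0],-1],
    [[2.6,-0.02,0],[0,0,0],-1],
    [[3,-0.02,0],[0,0,0],-1],
    [[3.4,-0.02,0],[0,0,0],-1]
  ]
}}

```text
clock: 26.58
tcp_pos: [0.5222, -0.0797, 0.0326]
eef_rot: [-1.572, 0.001, -1.394]
wrist_force: [-1.7, 6.3, 4.4]
opening: 0.198
```

Call:
{"fn": "drive_tool", "kwargs": {
  "motion": [
    [[0.4,0,0],[0,0,0],-1],
    [[0.8,0,0],[0,0,0],-1],
    [[1.2,0,0],[0,0,0],-1],
    [[1.6,0,0],[0,0,0],-1],
    [[2,0,0],[0,0,0],-1],
    [[2.4,0,0],[0,0,0],-1],
    [[2.8,0,0],[0,0,0],-1],
    [[3.2,0,0],[0,0,0],-1],
    [[3.6,0,0],[0,0,0],-1],
    [[4,0,0],[0,0,0],-1]
  ]
}}

```text
clock: 27.82
tcp_pos: [0.5292, -0.119, 0.0326]
eef_rot: [-1.572, 0.001, -1.394]
wrist_force: [-0.6, 7.5, 5.6]
opening: 0.199
```

Call:
{"fn": "drive_tool", "kwargs": {
  "motion": [
    [[0.4,0,0],[0,0,0],-1],
    [[0.8,0,0],[0,0,0],-1],
    [[1.2,0,0],[0,0,0],-1],
    [[1.6,0,0],[0,0,0],-1],
    [[2,0,0],[0,0,0],-1],
    [[2.4,0,0],[0,0,0],-1],
    [[2.8,0,0],[0,0,0],-1],
    [[3.2,0,0],[0,0,0],-1],
    [[3.6,0,0],[0,0,0],-1],
    [[4,0,0],[0,0,0],-1]
  ]
}}

```text
clock: 29.08
tcp_pos: [0.5363, -0.1582, 0.0326]
eef_rot: [-1.572, 0.001, -1.394]
wrist_force: [-1.3, 6.3, 6.5]
opening: 0.199
```

Call:
{"fn": "drive_tool", "kwargs": {
  "motion": [
    [[0.4,0,0],[0,0,0],-1],
    [[0.8,0,0],[0,0,0],-1],
    [[1.2,0,0],[0,0,0],-1],
    [[1.6,0,0],[0,0,0],-1],
    [[2,0,0],[0,0,0],-1],
    [[2.4,0,0],[0,0,0],-1],
    [[2.8,0,0],[0,0,0],-1],
    [[3.2,0,0],[0,0,0],-1],
    [[3.6,0,0],[0,0,0],-1],
    [[4,0,0],[0,0,0],-1]
  ]
}}

```text
clock: 30.32
tcp_pos: [0.5433, -0.1974, 0.0326]
eef_rot: [-1.572, 0.002, -1.394]
wrist_force: [-1.3, 6.7, 6.8]
opening: 0.198
```

```bash
python3 -c "
from h import *
st();cap('side','d19');a=cv2.imread('pics/d19.png');cv2.imwrite('pics/d19z.png',cv2.resize(a[130:330,80:360],None,fx=2.5,fy=2.5))"
```

```text
t 30.32 H [-350.3   -0.5   32.6] lip -48.3 Fx_h [6.9 0.1] Fz 6.8 [-1.5722  0.0017 -1.3938] 0.198 [1.06 0.02 0.03]
```

View pics/d19z.png

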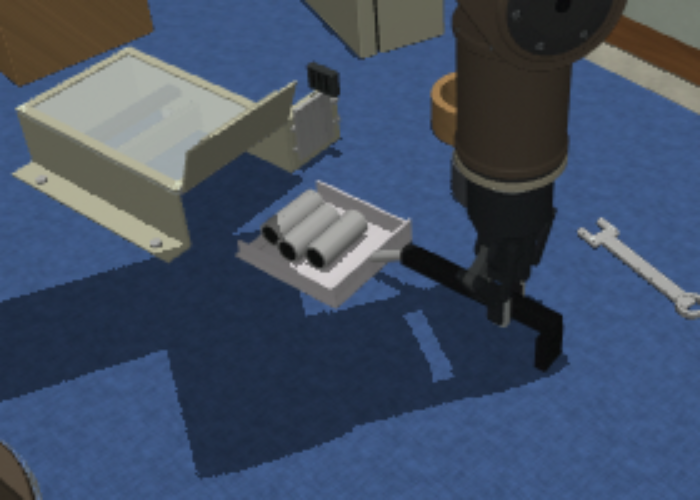

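All three sleeves are in the pan. I'll draw out another 5.5 cm and stop softly.

Call:
{"fn": "drive_tool", "kwargs": {
  "motion": [
    [[0.2,0,0],[0,0,0],-1],
    [[0.6,0,0],[0,0,0],-1],
    [[1.0,0,0],[0,0,0],-1],
    [[1.4,0,0],[0,0,0],-1],
    [[1.8,0,0],[0,0,0],-1],
    [[2.2,0,0],[0,0,0],-1],
    [[2.6,0,0],[0,0,0],-1],
    [[3.0,0,0],[0,0,0],-1],
    [[3.4,0,0],[0,0,0],-1],
    [[3.8,0,0],[0,0,0],-1]
  ]
}}

```text
clock: 31.62
tcp_pos: [0.55, -0.2347, 0.0326]
eef_rot: [-1.572, 0.002, -1.394]
wrist_force: [-2.4, 8.0, 8.7]
opening: 0.203
```

Call:
{"fn": "drive_tool", "kwargs": {
  "motion": [
    [[0.4,0,0],[0,0,0],-1],
    [[0.75,0,0],[0,0,0],-1],
    [[1.05,0,0],[0,0,0],-1],
    [[1.3,0,0],[0,0,0],-1],
    [[1.5,0,0],[0,0,0],-1],
    [[1.65,0,0],[0,0,0],-1],
    [[1.7,0,0],[0,0,0],-1],
    [[1.7,0,0],[0,0,0],-1]
  ]
}}

```text
clock: 32.62
tcp_pos: [0.5531, -0.2514, 0.0326]
eef_rot: [-1.572, 0.002, -1.394]
wrist_force: [-1.7, 7.7, 7.5]
opening: 0.198
```

```bash
python3 -c "
from h import *
st();cap('side','d20');a=cv2.imread('pics/d20.png');cv2.imwrite('pics/d20z.png',cv2.resize(a[130:330,80:360],None,fx=2.5,fy=2.5))"
```

```text
t 32.62 H [-405.2   -0.6   32.6] lip -103.2 Fx_h [7.9 0.4] Fz 7.5 [-1.5721  0.0018 -1.3938] 0.198 [ 0.92  0.1  -0.03]
```

View pics/d20z.png

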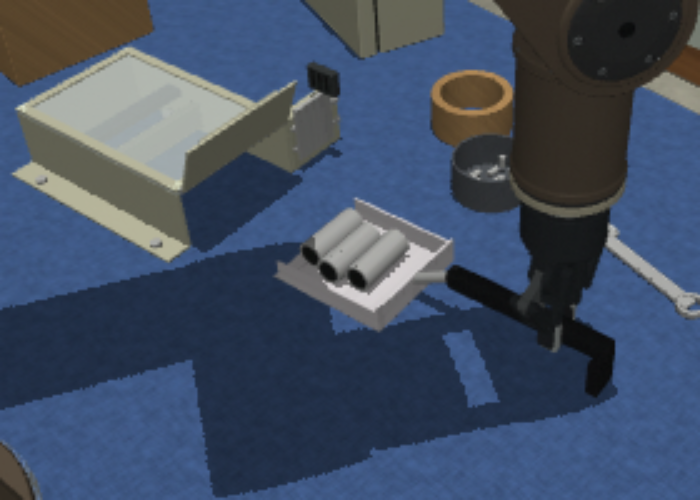

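The sleeves sit well inside. I'll relax the residual force, open the fingers, then lift straight up.

Call:
{"fn": "drive_tool", "kwargs": {
  "motion": [
    [[-0.05,-0.02,0],[0,0,0],-1],
    [[-0.05,-0.02,0],[0,0,0],-0.7],
    [[-0.05,-0.02,0],[0,0,0],-0.5],
    [[-0.05,-0.02,0],[0,0,0],-0.2],
    [[-0.05,-0.02,0],[0,0,0],0.1],
    [[-0.05,-0.02,0],[0,0,0],0.1],
    [[-0.05,-0.02,0],[0,0,0],0.1]
  ]
}}

```text
clock: 33.55
tcp_pos: [0.5538, -0.2522, 0.033]
eef_rot: [-1.571, -0.0, -1.394]
wrist_force: [0.3, 0.1, 0.9]
opening: 0.551
```

Call:
{"fn": "drive_tool", "kwargs": {
  "motion": [
    [[0,-0.5,0],[0,0,0],0.1],
    [[0,-2,0],[0,0,0],0.1],
    [[0,-4,0],[0,0,0],0.1],
    [[0,-7,0],[0,0,0],0.1],
    [[0,-11,0],[0,0,0],0.1],
    [[0,-15,0],[0,0,0],0.1],
    [[0,-19,0],[0,0,0],0.1],
    [[0,-20,0],[0,0,0],0.1],
    [[0,-20,0],[0,0,0],0.1]
  ]
}}

```text
clock: 34.67
tcp_pos: [0.5539, -0.2522, 0.234]
eef_rot: [-1.57, -0.001, -1.394]
wrist_force: [0.8, -0.0, -0.3]
opening: 0.547
```

```bash
python3 -c "
from h import *
st();cap('side','d21');cap('scene','s21');cap('wrist','w21');a=cv2.imread('pics/d21.png');b=cv2.imread('pics/s21.png');c=cv2.imread('pics/w21.png')
cv2.imwrite('pics/f1.png',np.hstack([cv2.resize(a[130:330,80:400],None,fx=1.25,fy=1.25),cv2.resize(b[140:340,200:510],(388,250))]))"
```

```text
t 34.67 H [-406.1   -1.3  234. ] lip -104.1 Fx_h [-0.2 -0.7] Fz -0.3 [-1.5695e+00 -1.0000e-03 -1.3937e+00] 0.547 [-0.   -0.03 -0.01]
```

View pics/f1.png

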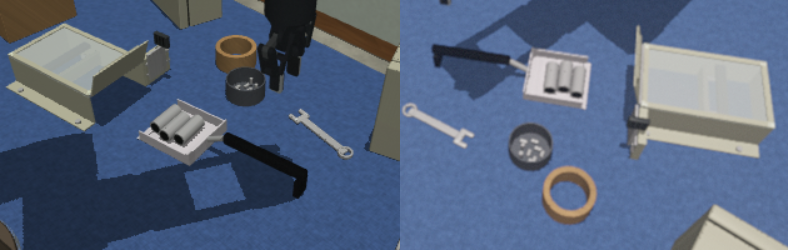

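View pics/w21.png

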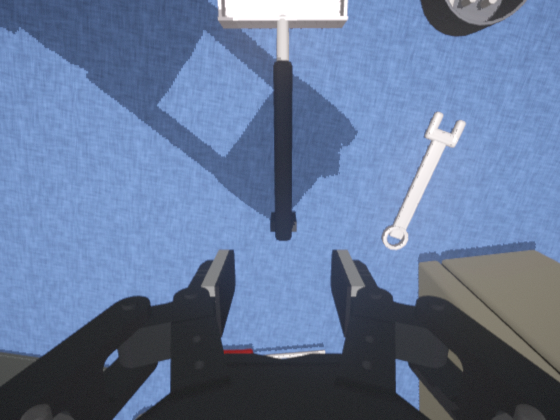

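```bash
python3 - <<'E'
from h import *
np.set_printoptions(precision=1,suppress=True)
a=cv2.imread('pics/scene0.png');b=cv2.imread('pics/s21.png')
d=cv2.absdiff(a,b).max(2)
for n,(x0,x1,y0,y1) in dict(tin=(285,325,237,278),tape=(310,360,272,320),wrench=(198,262,220,260),driver=(155,185,138,195),hoodside=(390,495,235,265)).items(): print(n,(d[y0:y1,x0:x1]>45).mean())
cv2.imwrite('pics/f2.png',cv2.resize(b[170:240,270:400],None,fx=6,fy=6,interpolation=cv2.INTER_CUBIC))
E
```

```text
tin 0.0
tape 0.0
wrench 0.0
driver 0.0
hoodside 0.019365079365079366
```

View pics/f2.png

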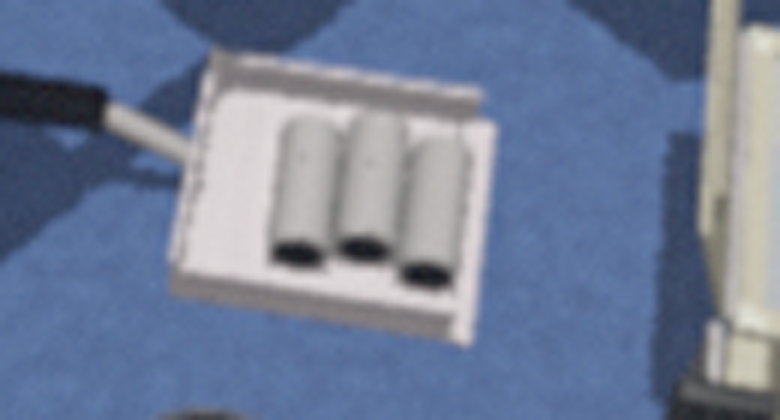

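The three sleeves lie behind the ridge in the pan, flat on the bench, with the cover open. The tin, tape, wrench and driver are unchanged in the image, and the hand is clear. I'll hand it in.

```bash
python3 -c "
from h import *
q=onz(load('s21'),270+495/6,170+125/6,.001);print(hs(q));q=onz(load('s21'),270+470/6,170+343/6,.001);print(hs(q))
print(manip.close_job())"
```

```text
[-101.74494981   63.05851028    1.        ]
[-101.51506329  -62.70919294    1.        ]
the job is handed in; nothing more can be done
None
```

All three sleeves are in the pan, the scoop lies flat on the bench, and the job was handed in at about 35 s with the hand clear of everything.

**What I did**
- I slid the latch with closed fingers until the cover sprang open.
- I gripped the scoop's handle, lined the pan up with the hood and pushed in slowly.
- The force rose from a steady 6–7 N to 17 N at about the stop's 6 N/mm, so I stopped there. That puts the stop's face about 136 mm behind the mouth, which agreed with the camera estimate.
- I drew the scoop straight out, released it and lifted away.

**Last checks**
- **Sleeves and scoop:** all three sleeves sit behind the ridge. The lip measures about 102 mm in front of the mouth.
- **Cover and other things:** the cover is still open. The tin, tape, wrench and screwdriver show no change between the first and last scene pictures.
- **Hood:** I saw no sign of contact with it, though I checked this only from the forces and pictures at the end of each move.

No check failed. Two disagreed slightly with what was given: my measured tab height came out 4–6 mm low, and my estimates of the hood's sideways centre differed by a few mm. Both were within the clearances.

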